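Probe the three test studs of a power board

ROBOT

A 6-joint arm with a two-finger parallel gripper is mounted at the origin on the work surface. World frame = base frame: x ahead of the robot, y to its left, z up, the work surface at z = 0. Lengths are in m, angles in degrees, forces in N, time in s.
With the tool pointing down it reaches from about 0.4 to 0.825 m from the base axis. Payload 7 kg.
Tool frame: the origin (TCP) lies between the finger pads; the fingertips stand 22 mm ahead of it and the grasp point (between the pads) lies 3 mm ahead of it; z points along the fingers, y is the line along which they close (so a half turn about z gives the same grasp; the last joint's range is limited). The gripper opens to 88 mm and grips with 3 to 60 N. Pads are 19 mm wide; open, the fingers measure 130 mm over their backs; the gripper's body (78 mm by 193 mm) begins 47 mm behind the grasp point.
Start: joints at [-51.962, 20.546, 0.682, 0, -70.136, -16.507], TCP at [0.248, -0.628, 0.211] pointing down, gripper open.
Joint ranges: [-176.03, 176.03], [-82.01, 121.73], [-58.28, 71.71], [-173.87, 95.51], [-174.79, -0.11], [-173.66, 173.66]. Speed limits (degrees/s): [136.94, 136.94, 172.46, 180, 180, 180].

INTERFACE

Orientations are given as [roll, pitch, yaw] about the fixed x, y, z axes, in that order (R = Rz(yaw) Ry(pitch) Rx(roll)).
In Python, from plant import ctrl gives the robot as it stands.
- The arm moves only by the tool apply_moves, never from a script. Its argument "targets" is a list of rows, each an object with "travel": the shift along the tool's x, y, z in mm, a list of three; "roll": the turn about the tool's z in degrees; "jaw": the finger opening in mm, from 0 to 87.6. In form: [{"travel": [tx, ty, tz], "roll": roll, "jaw": jaw}, ...]. A call has 1 to 10 rows; each row shifts and turns the commanded pose from where the row before left it, along the tool's axes as they then stand; what a row does not reach is not made up. A row lasts 1/10 s, in which the tool goes at most 50 mm and 8.59 degrees, less where a joint would pass 70% of its speed; a pose out of reach is approached as far as the arm can. A call with a gripper value outside its range is refused whole. The fingers move at their own pace and stop on an object; the grip force is fixed at half the most. Time passes only in rows, so rows that do not move let the fingers close. It gives the time, the measured TCP pose, the force, the opening and the grip force at its end, in the units of the state.
- ctrl.get_obs(): the state, without advancing time (a new reading comes with each control period).
- ctrl.snapshot(name): name is "scene" or "top"; returns the picture (480x640x3 uint8, red, green, blue); there is no depth.
- ctrl.calibration(name): a dict with "K" (3x3 intrinsics, pixels), "dist_coeffs" ([k1, k2, p1, p2, k3] as OpenCV has them; the pictures are not rectified), "extrinsics" (4x4, takes a point from camera to world coordinates). Camera axes: x right, y down, z forward; pixel columns grow to the right and rows downward; lengths in m; the calibration is good to about 2 mm. A picture is of the moment at which its call begins. calibration takes no time and is no camera call.
- ctrl.close_job(): hands the job in; it is judged then, once.
The state is a dict: "clock": time; "joint_pos": joint angles; "qvel": joint speeds; "tau": joint torques, N m; "tool_pos": TCP position; "orientation": TCP orientation; "force": force on the tool from outside, world axes, zero at the start; "moment": the same for the moment, N m; "opening": finger opening in m; "gripper_force": force on a finger pad.
Only numpy, scipy, OpenCV 4.12 (cv2) and the standard library are available. Lean on these libraries where they do the work, as an engineer would, in place of code of your own. Each camera call takes 0.05 s, during which the arm holds its last target. There are 200 camera calls.

TASK

Pick up the orange test probe and rest it tip-down in the sloping stand, letting go of it there, so that you can take it again in a way that lets it point straight down. Then, holding the probe about upright, press its tip gently but visibly onto the red, then the yellow, then the blue test stud on the board, staying on each for about half a second. Finally put the probe back tip-down in the sloping stand and let go; do not knock the board or its parts, and leave everything else where it is.

Things in the scene. Friction and masses are not known exactly. Their poses are not given: they have to be found in the camera images.
- probe_mid (a point): centre of the test probe, a straight rigid tool 190 mm long, 90 to 160 g: from the tail an orange square grip 20 x 20 mm, 150 mm long, with black bands near its ends, then a steel nose 40 mm long narrowing from 18 mm to a blunt 6 mm tip. Balance point 10 to 20 mm from the centre towards the tail. x axis runs from tip to tail, y and z square to the grip's sides
- probe_tip (a point): centre of the blunt end of the probe's steel nose, 95 mm from its centre; same axes (x towards the tail). At the start the probe lies flat on the bench, its centre line 10 mm up
- probe_tail (a point): centre of the probe's square black tail end, 95 mm from its centre; same axes
- stand: sloping stand, fixed, white base 160 x 80 x 12 mm; origin under the base's centre, z up, x along the base. Two grey open-topped saddles carry the probe at 45 degrees, tip down towards +x, tail up towards -x. Each saddle has cheeks 26 mm apart (the grip is 20 mm) that reach up to the probe's centre line, then flare outwards for 12 mm more
- stand_mid (a point): where the probe's centre lies when seated in the stand; axes as stand. Along the seated probe from its tip, the saddles (each 14 mm long) are centred at 49 and 126 mm. Between them (56 to 119 mm) and above the upper one (beyond 133 mm) the grip is free at both sides; a spar 12 mm wide runs under it, its top 18 mm below the probe's centre line
- stand_tip (a point): where the probe's tip lies when seated in the stand: 60 mm along +x of stand and 35 mm above the bench. A stop plate lies 3 mm beyond it
- stand_tail (a point): where the centre of the probe's tail end lies when seated in the stand, 169 mm above the bench
- board: green circuit board 180 x 200 mm in a grey tray 190 x 210 mm, fixed to the bench; origin at the centre of the underside, x along the 190 mm side, z up; board surface 22 mm above the origin. Four black capacitors 26 mm across at x, y = (68, -20), (-68, -20), tops 67 mm up, and (68, -75), (-68, -75), tops 57 mm up; white connectors 10 x 60 mm at (83, 45), (-83, 45), 36 mm up
- heat_sink (a point): top centre of the board's ribbed metal heat-sink wall, 14 mm thick (board x) and 75 mm long (board y), top 72 mm above the bench
- transformer (a point): top centre of the black transformer block on the board, 50 mm (board x) by 36 mm (board y), top 58 mm above the bench
- red_top (a point): red sprung test stud on the board: a red cylinder 22 mm across standing upright in a white collar 27 mm across and 12 mm high. The point is the centre of its flat top, 44 mm above the bench (22 mm above the green board) when not pressed; it sinks with the stud. The tip counts as on the stud within 12 mm of this point
- red (a joint): how far the red stud is pressed in, m: 0 = out, 0.006 = fully in (bottomed). Spring: it starts to move at about 1.8 N and needs 6 N to bottom; it comes back out by itself. 2 mm in counts as pressed
- yellow_top (a point): yellow sprung test stud on the board: a yellow cylinder 22 mm across standing upright in a white collar 27 mm across and 12 mm high. The point is the centre of its flat top, 44 mm above the bench (22 mm above the green board) when not pressed; it sinks with the stud. The tip counts as on the stud within 12 mm of this point
- yellow (a joint): how far the yellow stud is pressed in, m: 0 = out, 0.006 = fully in (bottomed). Spring: it starts to move at about 1.8 N and needs 6 N to bottom; it comes back out by itself. 2 mm in counts as pressed
- blue_top (a point): blue sprung test stud on the board: a blue cylinder 22 mm across standing upright in a white collar 27 mm across and 12 mm high. The point is the centre of its flat top, 44 mm above the bench (22 mm above the green board) when not pressed; it sinks with the stud. The tip counts as on the stud within 12 mm of this point
- blue (a joint): how far the blue stud is pressed in, m: 0 = out, 0.006 = fully in (bottomed). Spring: it starts to move at about 1.8 N and needs 6 N to bottom; it comes back out by itself. 2 mm in counts as pressed
- can: bystander, to be left alone: a red upright spray can 52 mm across, 150 mm high; origin under its centre
- flux: bystander, to be left alone: a small upright bottle with a blue cap, 32 mm across, 85 mm high; origin under its centre
- meter: bystander, to be left alone: a yellow multimeter 150 x 75 x 36 mm lying flat; origin under its centre, x along its length
- driver: bystander, to be left alone: a screwdriver 180 mm long with a red handle, lying flat; x along its length
- phone: bystander, to be left alone: a phone with a grey glass face, 150 x 74 x 9 mm lying flat; origin under its centre, x along its length
- tray: bystander, to be left alone: a blue divided parts tray 100 x 120 x 35 mm; origin under its centre
- carton: bystander, to be left alone: a brown cardboard carton 120 x 100 x 70 mm; origin under its centre
- spool: bystander, to be left alone: a white spool 60 mm across, 46 mm high, upright; origin under its centre
There are look-alikes about, which are no part of the job. What is shaped like the part that bears probe_mid but white is not meant. What is shaped like the stand but pink is not meant.

How it is judged:
By the outcome, as a careful person would: the job done as asked, in the order asked, and still so for the second after the job is handed in, with the robot touching nothing.
It also fails if it takes over 72 s, if anything falls off the work surface, if the arm or the gripper's body presses on something with over 40 N, if the wrist force passes 120 N, or if a joint passes its speed limit or range.

## Working session

There is one attempt and no reset: what is moved stays moved. The work goes in short steps, Python scripts to look and compute and a tool call to move; the robot and the scene stay as the last step left them, time stands still between calls to the robot, and variables do not carry over. Pictures are saved under pics/ and viewed, at most 10 in all, crops included, and the job is handed in when it is done.

Besides the shell and the picture viewer there is one more tool, called after "Emit:" as name(argument=value, ...), one argument or row to a line, values as JSON. apply_moves: Moves the arm, as the interface text tells. Its arguments: {"type":"object","properties":{"targets":{"type":"array","items":{"type":"object","properties":{"travel":{"type":"array","items":{"type":"number"}},"roll":{"type":"number"},"jaw":{"type":"number"}}}}},"required":["targets"]}

```bash
mkdir -p pics; ls; python3 - <<'E'
from plant import ctrl
import cv2
for n in("scene","top"):
    im=ctrl.snapshot(n); cv2.imwrite(f"pics/{n}0.png",im[:,:,::-1])
    c=ctrl.calibration(n); print(n,c)
print(ctrl.get_obs())
E
```

```text
pics
scene {'K': array([[443.31852642,   0.        , 315.40459402],
       [  0.        , 443.31852642, 241.33065634],
       [  0.        ,   0.        ,   1.        ]]), 'dist_coeffs': array([-0.05316786,  0.        ,  0.        ,  0.        ,  0.        ]), 'extrinsics': array([[ 0.53411094,  0.62466725, -0.56966335,  1.32769971],
       [ 0.845227  , -0.40874795,  0.34426214, -0.3832824 ],
       [-0.01779944, -0.66536902, -0.74630238,  1.11836786],
       [ 0.        ,  0.        ,  0.        ,  1.        ]])}
top {'K': array([[470.20913244,   0.        , 313.51501385],
       [  0.        , 470.20913244, 230.49154789],
       [  0.        ,   0.        ,   1.        ]]), 'dist_coeffs': array([0.03292374, 0.        , 0.        , 0.        , 0.        ]), 'extrinsics': array([[ 2.03739460e-03, -9.94182578e-01,  1.07688675e-01,
         4.33662380e-01],
       [-9.99965297e-01, -1.15556413e-03,  8.25046981e-03,
         5.28540663e-02],
       [-8.07803217e-03, -1.07701748e-01, -9.94150431e-01,
         1.37865508e+00],
       [ 0.00000000e+00,  0.00000000e+00,  0.00000000e+00,
         1.00000000e+00]])}
{'clock': 0.1, 'joint_pos': array([-5.19603518e+01,  2.05866832e+01,  6.39854202e-01, -1.60246012e-02,
       -7.01362395e+01, -1.65074006e+01]), 'qvel': array([ 4.06273624e-02, -8.80957860e-02,  1.43696336e-01,  8.17341172e-02,
        3.32370572e-05,  9.60147531e-02]), 'tau': array([-1.52336746e-03, -5.84163880e+01,  2.93749166e+01,  7.01550096e+00,
        1.01061471e-02, -5.53364100e-05]), 'tool_pos': array([ 0.24754588, -0.62748376,  0.20973541]), 'orientation': array([ 1.79916075e+02, -9.16080092e-03, -1.58473202e+02]), 'force': array([-0.07689093, -0.73478218, -0.62953797]), 'moment': array([ 0.03769041, -0.02539161,  0.04347238]), 'gripper_force': 0.0, 'opening': 0.08765988946509343}
```

View pics/top0.png

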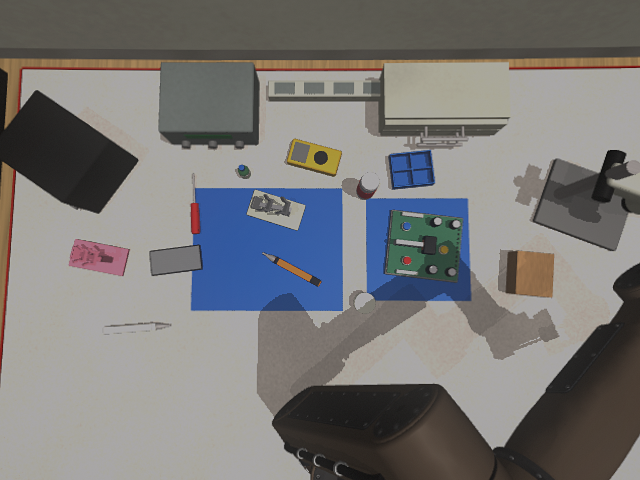

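View pics/scene0.png

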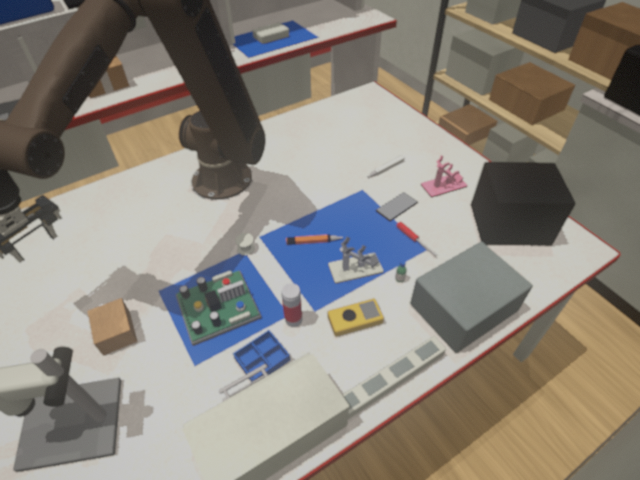

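The top view shows the orange probe from tip (265,254) to tail (320,284), the white stand at (276,209), and the board at (424,245). On the board, red is at (407,261), blue at (406,226) and yellow at (443,250). The scene view shows the same layout. The pink stand and white probe are the look-alikes.

```bash
cat > h.py <<'E'
import numpy as np,cv2
from plant import ctrl
def ray(n,px):
    c=ctrl.calibration(n); p=cv2.undistortPoints(np.array([[px]],float),c["K"],c["dist_coeffs"])[0,0]
    E=c["extrinsics"]; return E[:3,3],E[:3,:3]@np.array([p[0],p[1],1])
def onz(n,px,z):
    o,d=ray(n,px); return o+d*(z-o[2])/d[2]
def proj(n,P):
    c=ctrl.calibration(n); E=np.linalg.inv(c["extrinsics"])
    return cv2.projectPoints(np.array(P,float).reshape(-1,3),cv2.Rodrigues(E[:3,:3])[0],E[:3,3],c["K"],c["dist_coeffs"])[0][:,0]
def mask(im,lo,hi,roi):
    h=cv2.cvtColor(im,cv2.COLOR_RGB2HSV); m=cv2.inRange(h,np.array(lo),np.array(hi))
    k=np.zeros_like(m); x0,y0,x1,y1=roi; k[y0:y1,x0:x1]=m[y0:y1,x0:x1]; return k
def cen(m):
    n,l,s,c=cv2.connectedComponentsWithStats(m); i=1+np.argmax(s[1:,4]); return c[i],s[i],(l==i).astype(np.uint8)
E
python3 - <<'E'
from h import *
t=cv2.imread("pics/top0.png")[:,:,::-1].copy(); s=cv2.imread("pics/scene0.png")[:,:,::-1].copy()
np.set_printoptions(precision=4,suppress=True)
for nm,lo,hi,roi in(("red",(0,150,90),(10,255,255),(395,250,420,272)),("blue",(100,130,90),(125,255,255),(398,218,415,235)),("yellow",(15,120,80),(35,255,255),(433,240,452,260))):
    c,st,_=cen(mask(t,lo,hi,roi)); print(nm,c,st,onz("top",c,.044))
c,st,m=cen(mask(t,(5,150,80),(22,255,255),(255,245,330,295)))
r=cv2.minAreaRect(cv2.findContours(m,0,1)[0][0]); print("probe",r,[onz("top",p,.02) for p in cv2.boxPoints(r)])
# board green
c,st,m=cen(cv2.morphologyEx(mask(t,(50,60,20),(90,255,255),(370,200,470,290)),cv2.MORPH_CLOSE,np.ones((15,15)))); 
r=cv2.minAreaRect(cv2.findContours(m,0,1)[0][0]); print("board",r,[onz("top",p,.022) for p in cv2.boxPoints(r)])
# stand base white
m=mask(t,(0,0,150),(180,60,255),(240,182,312,236)); m=cv2.morphologyEx(m,cv2.MORPH_CLOSE,np.ones((9,9)));c,st,m=cen(m)
r=cv2.minAreaRect(cv2.findContours(m,0,1)[0][0]); print("stand",r,onz("top",r[0],.012),[onz("top",p,.012) for p in cv2.boxPoints(r)])
a=cv2.resize(t[182:296,240:336],(576,684),interpolation=2)[:598]; b=cv2.resize(s[225:290,315:395],None,fx=2.5,fy=2.5)
a=cv2.resize(t[182:296,240:336],(480,570),interpolation=2); b=cv2.resize(s[225:290,320:384],(320,325),interpolation=2)
o=np.zeros((600,800,3),np.uint8);o[:570,:480]=a;o[:325,480:]=b; cv2.imwrite("pics/c1.png",o[:,:,::-1])
E
```

```text
red [406.8   259.925] [404 257   7   7  40] [ 0.4948 -0.2     0.044 ]
blue [406.5    225.6429] [403 223   8   7  42] [ 0.5924 -0.2011  0.044 ]
yellow [444.     249.1395] [441 246   7   7  43] [ 0.5256 -0.3054  0.044 ]
probe ((293.99542236328125, 269.6513977050781), (37.1829719543457, 6.4342122077941895), 28.300756454467773) [array([0.4844, 0.1719, 0.02  ]), array([0.5008, 0.1632, 0.02  ]), array([0.4503, 0.0685, 0.02  ]), array([0.4341, 0.0773, 0.02  ])]
board ((424.306884765625, 245.3612823486328), (70.73272705078125, 61.954654693603516), 6.632514476776123) [array([ 0.461 , -0.1429,  0.022 ]), array([ 0.6394, -0.1663,  0.022 ]), array([ 0.6155, -0.3683,  0.022 ]), array([ 0.4384, -0.3423,  0.022 ])]
stand ((275.5, 205.5), (47.0, 71.0), 90.0) [0.6555 0.1762 0.012 ] [array([0.7257, 0.2819, 0.012 ]), array([0.7259, 0.0719, 0.012 ]), array([0.5861, 0.0716, 0.012 ]), array([0.5858, 0.2793, 0.012 ])]
```

View pics/c1.png

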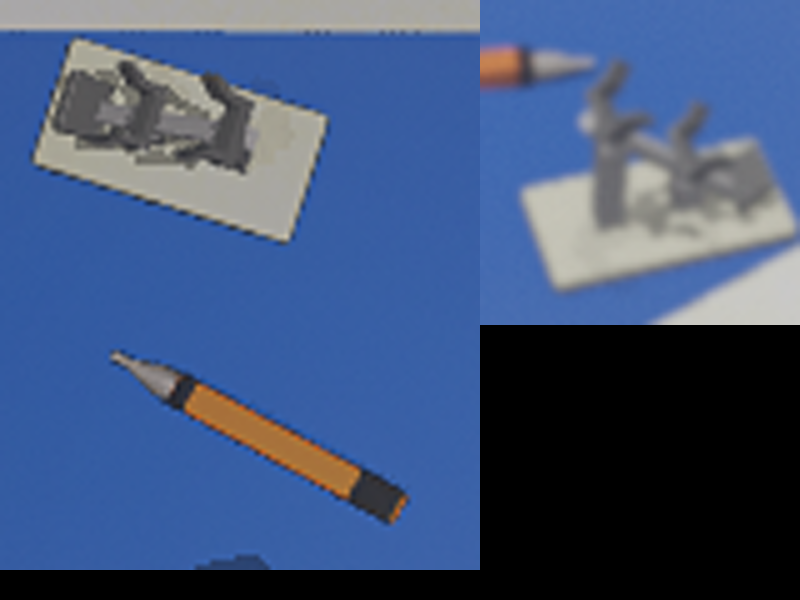

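The crop is 5× with its origin at (240,182). The base corners are at crop (75,38), (329,117), (289,242) and (35,162), and the stop plate is on the left, so the stand's +x runs to image-left. The probe tip is at crop (113,355) and the tail end at (397,513).

```bash
python3 - <<'E'
from h import *
np.set_printoptions(precision=4,suppress=True)
f=lambda p:(p[0]/5+239.6,p[1]/5+181.6)
C=[onz("top",f(p),.012) for p in((75,38),(329,117),(289,242),(35,162))]
print(*C); print([np.linalg.norm(C[i]-C[i-1]) for i in range(4)])
o=np.mean(C,0); ux=(C[0]+C[3]-C[1]-C[2]); ux/=np.linalg.norm(ux)
print("stand o",o,"x",ux,np.degrees(np.arctan2(ux[1],ux[0])),"tip",o+.06*ux)
t=onz("top",f((113,355)),.010); a=onz("top",f((397,513)),.010)
m=cv2.imread("pics/top0.png")
d=a-t; print("probe",t,a,np.linalg.norm(d),np.degrees(np.arctan2(d[1],d[0])))
for s in(95,100,110): print(s,a-d/np.linalg.norm(d)*(190-s)/1000)
# grip: long edges dir from minAreaRect at z=.02
E
```

```text
[0.7041 0.2384 0.012 ] [0.6571 0.0882 0.012 ] [0.5831 0.1113 0.012 ] [0.6302 0.2608 0.012 ]
[np.float64(0.07725653869409728), np.float64(0.15737109151010334), np.float64(0.07751555992727961), np.float64(0.15667949465517797)]
stand o [0.6436 0.1747 0.012 ] x [0.2997 0.954  0.    ] 72.55985484273349 tip [0.6616 0.2319 0.012 ]
probe [0.5169 0.2136 0.01  ] [0.4258 0.048  0.01  ] 0.18902385833230265 -118.83264197918976
95 [0.4716 0.1313 0.01  ]
100 [0.4692 0.1269 0.01  ]
110 [0.4644 0.1181 0.01  ]
```

```bash
cat >> h.py <<'E'
from scipy.spatial.transform import Rotation as Ro
np.set_printoptions(precision=4,suppress=True)
def st():
    o=ctrl.get_obs(); print("t",o["clock"],"p",o["tool_pos"],"rpy",o["orientation"],"F",o["force"],"op",round(o["opening"],4),"gf",round(o["gripper_force"],1)); return o
def to(P,yaw=None):
    o=st(); R=Ro.from_euler("xyz",o["orientation"],degrees=True)
    print("travel mm",R.inv().apply(np.array(P)-o["tool_pos"])*1000, "roll",None if yaw is None else -((yaw-o["orientation"][2]+180)%360-180))
E
python3 -c "
from h import *
to([.4774,.1418,.13],-118.5)"
```

```text
t 0.1 p [ 0.2475 -0.6275  0.2097] rpy [ 179.9161   -0.0092 -158.4732] F [-0.0769 -0.7348 -0.6295] op 0.0877 gf 0.0
travel mm [-496.1118  631.164    80.5807] roll -39.973201563657966
```

Emit:
apply_moves(
  targets=[
    {"travel": [-12,16,0],"roll": 0,"jaw": 60},
    {"travel": [-25,32,0],"roll": 0,"jaw": 60},
    {"travel": [-25,32,0],"roll": 0,"jaw": 60},
    {"travel": [-25,32,0],"roll": 0,"jaw": 60},
    {"travel": [-25,32,0],"roll": 0,"jaw": 60},
    {"travel": [-25,32,0],"roll": 0,"jaw": 60},
    {"travel": [-25,32,0],"roll": 0,"jaw": 60},
    {"travel": [-25,32,0],"roll": 0,"jaw": 60},
    {"travel": [-25,32,0],"roll": 0,"jaw": 60},
    {"travel": [-25,32,0],"roll": 0,"jaw": 60},
  ],
)

```text
clock: 1.1
tool_pos: [0.3565, -0.2565, 0.2104]
orientation: [180.0, 0.0, -158.5]
force: [1.4, 0.1, -0.5]
opening: 0.0601
gripper_force: 0.0
```

Emit:
apply_moves(
  targets=[
    {"travel": [-25,32,0],"roll": 0,"jaw": 60},
    {"travel": [-25,32,0],"roll": 0,"jaw": 60},
    {"travel": [-25,32,0],"roll": 0,"jaw": 60},
    {"travel": [-25,32,0],"roll": 0,"jaw": 60},
    {"travel": [-25,32,0],"roll": 0,"jaw": 60},
    {"travel": [0,0,16],"roll": -8,"jaw": 60},
    {"travel": [0,0,16],"roll": -8,"jaw": 60},
    {"travel": [0,0,16],"roll": -8,"jaw": 60},
    {"travel": [0,0,16],"roll": -8,"jaw": 60},
    {"travel": [0,0,16],"roll": -8,"jaw": 60},
  ],
)

```text
clock: 2.1
tool_pos: [0.4139, -0.0633, 0.1298]
orientation: [180.0, -0.0, -118.1]
force: [0.4, 0.2, -0.1]
opening: 0.0603
gripper_force: 0.0
```

```bash
python3 -c "
from h import *
to([.4774,.1418,.025],-118.5)"
```

```text
t 2.1 p [ 0.4139 -0.0633  0.1298] rpy [ 179.9862   -0.0019 -118.1293] F [ 0.4109  0.172  -0.0875] op 0.0603 gf 0.0
travel mm [-210.8357   40.6677  104.8078] roll 0.37069849032099
```

Emit:
apply_moves(
  targets=[
    {"travel": [-35,7,0],"roll": 0,"jaw": 60},
    {"travel": [-35,7,0],"roll": 0,"jaw": 60},
    {"travel": [-35,7,0],"roll": 0,"jaw": 60},
    {"travel": [-35,7,0],"roll": 0,"jaw": 60},
    {"travel": [-35,7,0],"roll": 0.4,"jaw": 60},
    {"travel": [-36,6,0],"roll": 0,"jaw": 60},
    {"travel": [0,0,30],"roll": 0,"jaw": 60},
    {"travel": [0,0,30],"roll": 0,"jaw": 60},
    {"travel": [0,0,25],"roll": 0,"jaw": 60},
    {"travel": [0,0,0],"roll": 0,"jaw": 60},
  ],
)

```text
clock: 3.1
tool_pos: [0.4765, 0.1401, 0.0424]
orientation: [179.8, -0.3, -118.9]
force: [-0.2, -1.1, -0.9]
opening: 0.06
gripper_force: 0.0
```

```bash
python3 - <<'E'
from h import *
to([.4774,.1418,.025],-118.5)
a=ctrl.snapshot("top");b=ctrl.snapshot("scene")
o=np.zeros((400,800,3),np.uint8);o[:,:400]=cv2.resize(a[200:300,240:340],(400,400),interpolation=2);o[:,400:]=cv2.resize(b[180:280,260:360],(400,400),interpolation=2)
cv2.imwrite("pics/g1.png",o[:,:,::-1])
E
```

```text
t 3.1 p [0.4765 0.1401 0.0424] rpy [ 179.8212   -0.3423 -118.8931] F [-0.2061 -1.0725 -0.9162] op 0.06 gf 0.0
travel mm [-2.0526  0.0079 17.4372] roll -0.39310056532883664
```

View pics/g1.png

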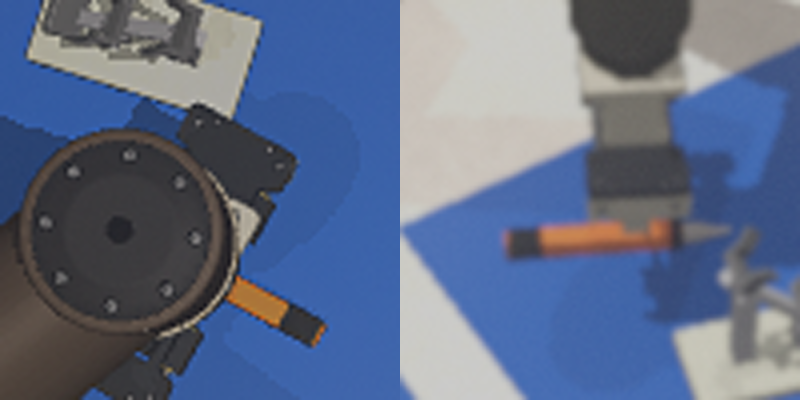

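The left half shows the gripper straddling the probe, with the tail visible at about (320,330) in the crop. The right half shows the fingers over the grip just behind the nose, as planned.

Emit:
apply_moves(
  targets=[
    {"travel": [-2,0,10],"roll": 0,"jaw": 60},
    {"travel": [0,0,7.5],"roll": 0,"jaw": 60},
    {"travel": [0,0,0],"roll": 0,"jaw": 30},
    {"travel": [0,0,0],"roll": 0,"jaw": 10},
    {"travel": [0,0,0],"roll": 0,"jaw": 10},
    {"travel": [0,0,0],"roll": 0,"jaw": 10},
    {"travel": [0,0,0],"roll": 0,"jaw": 10},
    {"travel": [0,0,-20],"roll": 0,"jaw": 10},
    {"travel": [0,0,-30],"roll": 0,"jaw": 10},
    {"travel": [0,0,-40],"roll": 0,"jaw": 10},
  ],
)

```text
clock: 4.2
tool_pos: [0.4788, 0.1425, 0.1179]
orientation: [179.9, -0.2, -118.9]
force: [0.8, 0.9, 0.0]
opening: 0.0105
gripper_force: 0.0
```

Emit:
apply_moves(
  targets=[
    {"travel": [0,0,-40],"roll": 0,"jaw": 10},
    {"travel": [0,0,-40],"roll": 0,"jaw": 10},
    {"travel": [0,0,-40],"roll": 0,"jaw": 10},
    {"travel": [0,0,-20],"roll": -5.5,"jaw": 10},
    {"travel": [0,0,0],"roll": -5.5,"jaw": 10},
    {"travel": [0,0,0],"roll": 0,"jaw": 10},
  ],
)

```text
clock: 4.8
tool_pos: [0.48, 0.1435, 0.2589]
orientation: [-180.0, 0.1, -107.8]
force: [0.3, 0.3, -0.3]
opening: 0.0101
gripper_force: 0.0
```

```bash
python3 - <<'E'
from h import *
st()
a=ctrl.snapshot("top");b=ctrl.snapshot("scene")
cv2.imwrite("pics/g2t.png",a[:,:,::-1]);cv2.imwrite("pics/g2s.png",b[:,:,::-1])
o=np.zeros((400,800,3),np.uint8);o[:,:400]=cv2.resize(a[170:300,240:370],(400,400),interpolation=2);o[:,400:]=cv2.resize(b[140:290,250:400],(400,400),interpolation=2)
cv2.imwrite("pics/g2.png",o[:,:,::-1])
E
```

```text
t 4.8 p [0.48   0.1435 0.2589] rpy [-179.9515    0.0934 -107.7907] F [ 0.2874  0.2641 -0.2993] op 0.0101 gf 0.0
```

View pics/g2.png

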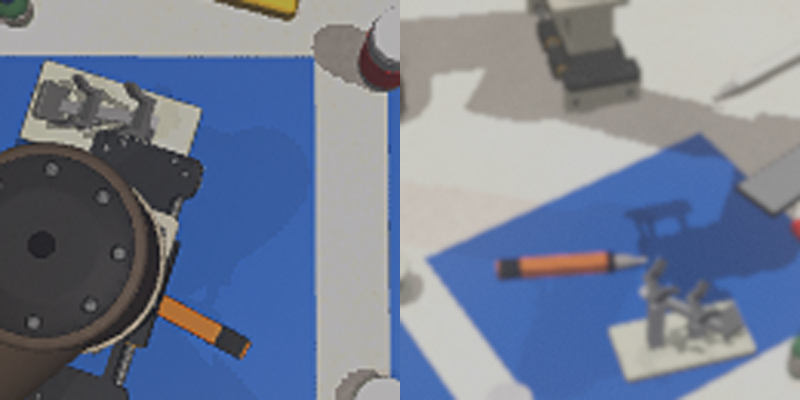

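Both halves show the probe still on the bench, with the fingers closed above it. They probably weren't shut before the lift, so I'll re-measure the probe and retry, checking that it's gripped before lifting.

```bash
python3 - <<'E'
from h import *
s=cv2.imread("pics/g2s.png")[:,:,::-1].copy(); s0=cv2.imread("pics/scene0.png")[:,:,::-1].copy()
for im in(s0,s):
    c,b,m=cen(mask(im,(3,150,80),(22,255,255),(275,220,340,255)));print(c,b,onz("scene",c,.012))
E
```

```text
[299.5    239.1667] [297 239   6   2   6] [0.4457 0.0875 0.012 ]
[319.1429 237.4286] [313 237  14   2  21] [0.4752 0.147  0.012 ]
```

Emit:
apply_moves(
  targets=[
    {"travel": [0,0,40],"roll": 5.5,"jaw": 60},
    {"travel": [0,0,40],"roll": 5.5,"jaw": 60},
    {"travel": [0,0,40],"roll": 0,"jaw": 60},
    {"travel": [0,0,0],"roll": 0,"jaw": 60},
    {"travel": [0,0,0],"roll": 0,"jaw": 60},
  ],
)

```text
clock: 5.4
tool_pos: [0.4799, 0.143, 0.1382]
orientation: [180.0, -0.1, -118.9]
force: [-0.0, 0.2, 0.4]
opening: 0.0446
gripper_force: 0.0
```

```bash
python3 -c "
from h import *
to([.4774,.1418,.025],-118.5)"
```

```text
t 5.4 p [0.4799 0.143  0.1382] rpy [ 179.9898   -0.134  -118.8949] F [-0.0071  0.2152  0.4202] op 0.0446 gf 0.0
travel mm [  1.9798   1.6371 113.2268] roll -0.3948597368492699
```

```bash
python3 - <<'E'
from h import *
s=ctrl.snapshot("scene"); s0=cv2.imread("pics/scene0.png")[:,:,::-1].copy()
for im in(s0,s):
    c,b,m=cen(mask(im,(3,90,80),(22,255,255),(275,220,340,255)));print(c,b,onz("scene",c,.012))
E
```

```text
[310.8466 238.6023] [295 235  33   8 176] [0.4644 0.1208 0.012 ]
[310.7207 238.6257] [295 235  33   8 179] [0.4643 0.1204 0.012 ]
```

Emit:
apply_moves(
  targets=[
    {"travel": [0,0,40],"roll": 0,"jaw": 60},
    {"travel": [2,2,30],"roll": 0,"jaw": 60},
    {"travel": [0,0,25],"roll": -0.4,"jaw": 60},
  ],
)

```text
clock: 5.75
tool_pos: [0.4783, 0.1434, 0.0441]
orientation: [-179.9, 0.2, -118.5]
force: [0.9, 0.4, -0.3]
opening: 0.0599
gripper_force: 0.0
```

Probe unmoved.

Emit:
apply_moves(
  targets=[
    {"travel": [0,0,10],"roll": 0,"jaw": 50},
    {"travel": [0,0,10],"roll": 0,"jaw": 40},
    {"travel": [0,0,0],"roll": 0,"jaw": 10},
    {"travel": [0,0,0],"roll": 0,"jaw": 10},
    {"travel": [0,0,0],"roll": 0,"jaw": 10},
    {"travel": [0,0,0],"roll": 0,"jaw": 10},
    {"travel": [0,0,0],"roll": 0,"jaw": 10},
    {"travel": [0,0,0],"roll": 0,"jaw": 10},
  ],
)

```text
clock: 6.55
tool_pos: [0.4773, 0.1426, 0.0233]
orientation: [-180.0, 0.0, -118.5]
force: [-0.1, 0.9, -0.4]
opening: 0.0104
gripper_force: 0.0
```

```bash
python3 - <<'E'
from h import *
st()
b=ctrl.snapshot("scene")
print(proj("scene",[.4773,.1426,.0]),proj("scene",[.4773,.1426,.0233]))
cv2.imwrite("pics/g3.png",cv2.resize(b[190:270,270:370],(800,600),interpolation=2)[:,:,::-1])
E
```

```text
t 6.55 p [0.4773 0.1426 0.0233] rpy [-179.9888    0.0243 -118.4661] F [-0.0928  0.8824 -0.4051] op 0.0104 gf 0.0
[[318.4155 240.7269]] [[318.3268 236.0847]]
```

View pics/g3.png

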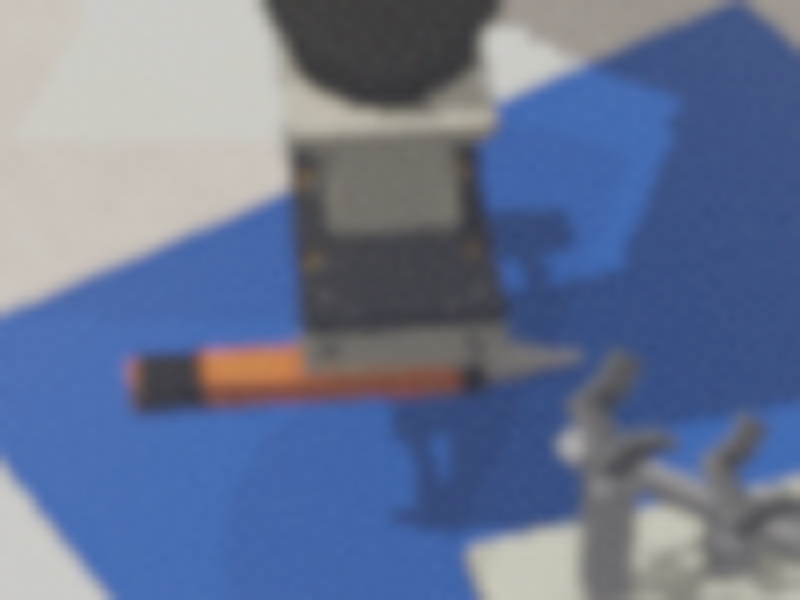

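The crop shows the probe in front of and partly under the gripper, whose body hides the fingers. I'll check the claimed tool pose against the picture numerically.

```bash
python3 - <<'E'
from h import *
p=np.array([.4773,.1426,.0233]);R=Ro.from_euler("xyz",[180,0,-118.5],degrees=True)
for n in("scene","top"):
  for q in([39,96,-44],[39,-96,-44],[-39,-96,-44],[-39,96,-44],[9.5,-20,22],[-9.5,-20,22],[9.5,-5,22],[0,-60,22]):
    v=p+R.apply(np.array(q)/1000); u=proj(n,v)[0]; print(n,q,v,u,"crop",((u-[270,190])*[8,7.5] if n=="scene" else ""))
E
```

```text
scene [39, 96, -44] [0.3743 0.1541 0.0673] [304.7801 207.3834] crop [278.2408 130.3758]
scene [39, -96, -44] [0.5431 0.0625 0.0673] [307.8583 249.9694] crop [302.8666 449.7703]
scene [-39, -96, -44] [0.5803 0.1311 0.0673] [332.7369 248.4299] crop [501.8953 438.2241]
scene [-39, 96, -44] [0.4115 0.2227 0.0673] [327.5606 206.0431] crop [460.4849 120.3231]
scene [9.5, -20, 22] [0.4903 0.1247 0.0013] [316.0042 245.0767] crop [368.0335 413.0755]
scene [-9.5, -20, 22] [0.4994 0.1414 0.0013] [321.6583 244.7287] crop [413.2663 410.4649]
scene [9.5, -5, 22] [0.4772 0.1319 0.0013] [315.7064 241.7436] crop [365.651 388.077]
scene [0, -60, 22] [0.53   0.114  0.0013] [319.6971 254.0082] crop [397.5766 480.0618]
top [39, 96, -44] [0.3743 0.1541 0.0673] [280.5931 303.0442] crop 
top [39, -96, -44] [0.5431 0.0625 0.0673] [313.9266 242.0958] crop 
top [-39, -96, -44] [0.5803 0.1311 0.0673] [289.5352 228.8474] crop 
top [-39, 96, -44] [0.4115 0.2227 0.0673] [255.9677 289.3963] crop 
top [9.5, -20, 22] [0.4903 0.1247 0.0013] [292.7989 261.9057] crop 
top [-9.5, -20, 22] [0.4994 0.1414 0.0013] [287.1193 258.7958] crop 
top [9.5, -5, 22] [0.4772 0.1319 0.0013] [290.3191 266.42  ] crop 
top [0, -60, 22] [0.53   0.114  0.0013] [296.5501 248.3679] crop
```

```bash
python3 - <<'E'
from h import *
p=np.array([.2475,-.6275,.2097]);R=Ro.from_euler("xyz",[180,0,-158.5],degrees=True)
s=cv2.imread("pics/scene0.png"); o=cv2.resize(s[170:290,0:120],(600,600),interpolation=2)
for q,c in(([0,44,22],(0,0,255)),([0,-44,22],(0,0,255)),([0,65,22],(0,255,0)),([0,0,0],(255,0,0)),([39,96,-44],(255,0,255)),([39,-96,-44],(255,0,255)),([-39,-96,-44],(255,0,255)),([-39,96,-44],(255,0,255))):
    v=p+R.apply(np.array(q)/1000); u=proj("scene",v)[0]; print(q,u); cv2.circle(o,tuple(int(x) for x in (u-[0,170])*5),5,c,-1)
t=cv2.resize(cv2.cvtColor(ctrl.snapshot("top"),cv2.COLOR_RGB2BGR)[220:320,235:335],(200,200))
cv2.imwrite("pics/chk.png",np.hstack([o,np.vstack([t,np.zeros((400,200,3),np.uint8)])]))
E
```

```text
[0, 44, 22] [ 57.4056 247.4214]
[0, -44, 22] [ 29.9527 266.9318]
[0, 65, 22] [ 63.7191 242.9527]
[0, 0, 0] [ 40.2115 251.9689]
[39, 96, -44] [ 55.6113 215.1213]
[39, -96, -44] [ -7.1125 257.1693]
[-39, -96, -44] [  7.2942 270.7324]
[-39, 96, -44] [ 70.8486 226.4797]
```

View pics/chk.png

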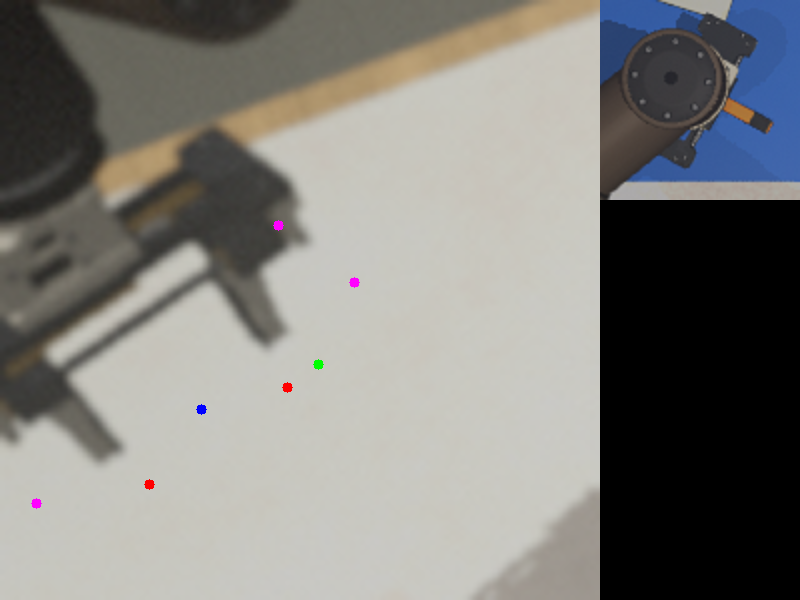

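The dots are predicted fingertips (red) and TCP (blue) for the start pose. The real fingertips, at crop (270,340) and (105,458), sit about 8 px above the predictions, so the real tool is higher or offset compared with what the state reports. I'll lift and turn the gripper so both fingers show, then measure the offset.

Emit:
apply_moves(
  targets=[
    {"travel": [0,0,-20],"roll": -8,"jaw": 60},
    {"travel": [0,0,-30],"roll": -8,"jaw": 60},
    {"travel": [0,0,-30],"roll": -8,"jaw": 60},
    {"travel": [0,0,0],"roll": -8,"jaw": 60},
    {"travel": [0,0,0],"roll": -8,"jaw": 60},
    {"travel": [0,0,0],"roll": -8,"jaw": 60},
    {"travel": [0,0,0],"roll": -8,"jaw": 60},
    {"travel": [0,0,0],"roll": -8,"jaw": 60},
    {"travel": [0,0,0],"roll": -8,"jaw": 60},
    {"travel": [0,0,0],"roll": -8,"jaw": 60},
  ],
)

```text
clock: 7.65
tool_pos: [0.4771, 0.1424, 0.103]
orientation: [180.0, 0.0, -38.1]
force: [0.2, -0.5, -0.6]
opening: 0.0598
gripper_force: 0.0
```

```bash
python3 - <<'E'
from h import *
o=st();p=o["tool_pos"];R=Ro.from_euler("xyz",o["orientation"],degrees=True)
s=ctrl.snapshot("scene")[:,:,::-1]; cv2.imwrite("pics/r1s.png",s); x0,y0=250,150; c=cv2.resize(s[y0:y0+120,x0:x0+160],(800,600),interpolation=2)
for q,k in(([0,30,22],(0,0,255)),([0,-30,22],(0,0,255)),([0,0,0],(255,0,0)),([0,30,-44],(255,0,255)),([0,-30,-44],(255,0,255))):
    u=proj("scene",p+R.apply(np.array(q)/1000))[0]; print(q,u,(u-[x0,y0])*5); cv2.circle(c,tuple(int(x) for x in (u-[x0,y0])*5),4,k,-1)
cv2.imwrite("pics/r1.png",c)
E
```

```text
t 7.65 p [0.4771 0.1424 0.103 ] rpy [179.9927   0.0048 -38.1433] F [ 0.2052 -0.4792 -0.6376] op 0.0598 gf 0.0
[0, 30, 22] [308.8453 223.5176] [294.2267 367.5878]
[0, -30, 22] [327.2281 224.6498] [386.1407 373.2492]
[0, 0, 0] [317.9303 219.326 ] [339.6514 346.6299]
[0, 30, -44] [308.2434 208.9203] [291.2171 294.6013]
[0, -30, -44] [327.2728 210.0413] [386.3641 300.2064]
```

View pics/r1.png

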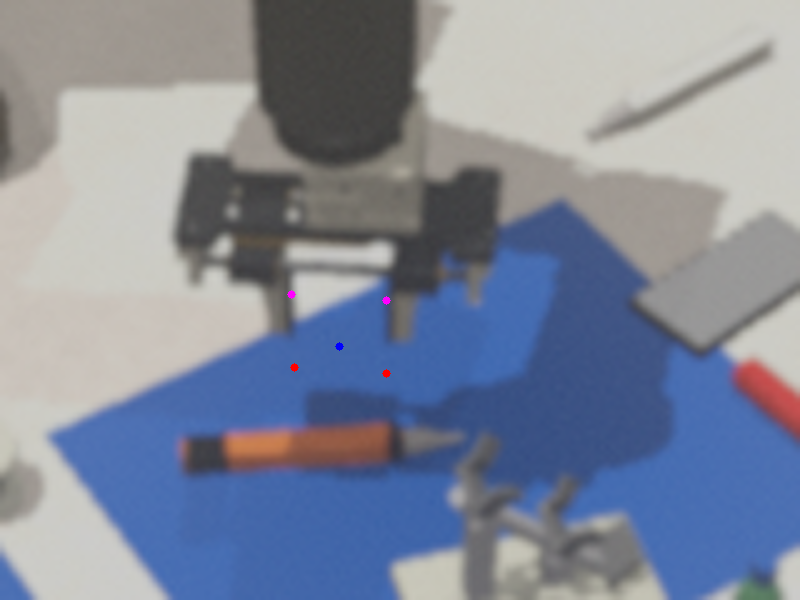

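The fingertips are at crop (282,332) and (401,340). They match the prediction laterally but sit about 35 crop px too high. I'll solve for a tool-frame and a world-frame offset using this view and the start view.

```bash
python3 - <<'E'
from h import *
obs=[(np.array([.2475,-.6275,.2097]),-158.47,np.array([193/5-.4,395/5+169.6])),(np.array([.4771,.1424,.103]),-38.14,np.array([341/5+249.6,336/5+149.6]))]
for mode in("tool","world"):
    A=[];B=[]
    for p,y,u in obs:
        R=Ro.from_euler("xyz",[180,0,y],degrees=True).as_matrix(); q=p+R@[0,0,.022]; u0=proj("scene",q)[0]
        M=R if mode=="tool" else np.eye(3)
        A.append(np.stack([(proj("scene",q+M[:,i]*.01)[0]-u0)/10 for i in range(3)],1)); B.append(u-u0)
    A=np.vstack(A);B=np.hstack(B); x,r,_,sv=np.linalg.lstsq(A,B,rcond=None); print(mode,x,"res",A@x-B,sv)
    z=A[:,2]*(1 if mode=="world" else -1); k=z@B/(z@z); print(" pure up",k,z*k-B)
E
```

```text
tool [  1.0268   0.7152 -35.4678] res [-0.1037  0.1109 -0.1832 -0.0339] [0.492  0.3691 0.3071]
 pure up 35.65164323540925 [-0.1634  0.3895  0.0661 -0.2876]
world [-1.147   0.3127 34.3213] res [ 0.035   0.2883 -0.0395 -0.3318] [0.486  0.4708 0.1371]
 pure up 35.26189693483861 [-0.1629  0.3837  0.0662 -0.2824]
```

The state's TCP reads about 35 mm lower than the real fingertips, with no sideways offset. That explains the miss. From here, true z = reported z + 35 mm.

Emit:
apply_moves(
  targets=[
    {"travel": [0,0,0],"roll": 8,"jaw": 60},
    {"travel": [0,0,0],"roll": 8,"jaw": 60},
    {"travel": [0,0,0],"roll": 8,"jaw": 60},
    {"travel": [0,0,0],"roll": 8,"jaw": 60},
    {"travel": [0,0,0],"roll": 8,"jaw": 60},
    {"travel": [0,0,0],"roll": 8,"jaw": 60},
    {"travel": [0,0,0],"roll": 8,"jaw": 50},
    {"travel": [0,0,20],"roll": 8,"jaw": 50},
    {"travel": [0,0,30],"roll": 8,"jaw": 50},
    {"travel": [0,0,30],"roll": 8,"jaw": 50},
  ],
)

```text
clock: 8.7
tool_pos: [0.4776, 0.1428, 0.0227]
orientation: [-180.0, 0.1, -119.0]
force: [0.2, 0.6, -0.5]
opening: 0.0502
gripper_force: 0.0
```

Emit:
apply_moves(
  targets=[
    {"travel": [0,0,15],"roll": 0,"jaw": 50},
    {"travel": [0,0,8],"roll": 0,"jaw": 50},
    {"travel": [0,0,4],"roll": 0,"jaw": 50},
    {"travel": [0,0,2],"roll": 0,"jaw": 50},
    {"travel": [0,0,2],"roll": 0,"jaw": 50},
  ],
)

```text
clock: 9.2
tool_pos: [0.4778, 0.143, -0.0073]
orientation: [-180.0, 0.1, -118.5]
force: [0.2, 0.5, 0.3]
opening: 0.0498
gripper_force: 0.0
```

Emit:
apply_moves(
  targets=[
    {"travel": [0,0,2],"roll": 0,"jaw": 30},
    {"travel": [0,0,0],"roll": 0,"jaw": 10},
    {"travel": [0,0,0],"roll": 0,"jaw": 10},
    {"travel": [0,0,0],"roll": 0,"jaw": 10},
    {"travel": [0,0,0],"roll": 0,"jaw": 10},
    {"travel": [0,0,0],"roll": 0,"jaw": 10},
    {"travel": [0,0,0],"roll": 0,"jaw": 10},
  ],
)

```text
clock: 9.9
tool_pos: [0.4774, 0.1426, -0.0097]
orientation: [-180.0, 0.0, -118.5]
force: [-0.6, -0.2, 3.1]
opening: 0.0199
gripper_force: 29.9
```

Gripped: opening 19.9 mm, 29.9 N. Lifting and turning to the stand's direction.

Emit:
apply_moves(
  targets=[
    {"travel": [0,0,-10],"roll": 0,"jaw": 10},
    {"travel": [0,0,-25],"roll": 0,"jaw": 10},
    {"travel": [0,0,-30],"roll": 0,"jaw": 10},
    {"travel": [0,0,-30],"roll": -4,"jaw": 10},
    {"travel": [0,0,-30],"roll": -4,"jaw": 10},
    {"travel": [0,0,-25],"roll": -3,"jaw": 10},
    {"travel": [0,0,-15],"roll": 0,"jaw": 10},
    {"travel": [0,0,0],"roll": 0,"jaw": 10},
  ],
)

```text
clock: 10.7
tool_pos: [0.4782, 0.1431, 0.1578]
orientation: [-179.8, 0.2, -107.5]
force: [-0.0, 0.5, -0.7]
opening: 0.0198
gripper_force: 29.9
```

```bash
python3 - <<'E'
from h import *
to([.6466,.1842,.155],-107.44)
s=ctrl.snapshot("scene"); cv2.imwrite("pics/l1.png",s[:,:,::-1])
h=cv2.cvtColor(s,cv2.COLOR_RGB2HSV); m=mask(s,(3,90,80),(22,255,255),(270,150,360,250)); c,b,mm=cen(m); print(c,b)
if b[4]>40:
  v=cv2.fitLine(np.argwhere(mm)[:,::-1].astype(np.float32),2,0,.01,.01).ravel(); print("line",v)
a=proj("scene",[[.4774-.3*t+0*t,.1426-.954*t,.175] for t in(-.08,0,.105)]); print(a)
E
```

```text
t 10.7 p [0.4782 0.1431 0.1578] rpy [-179.841     0.2032 -107.4565] F [-0.0104  0.4795 -0.732 ] op 0.0198 gf 29.9
travel mm [ -89.7091 -148.3561    3.5024] roll -0.016533359265167746
[302.2893 204.6364] [292 200  21  10 121]
line [  0.9727  -0.232  302.2892 204.6364]
[[342.4753 198.1785]
 [317.7108 203.0114]
 [284.5004 209.5131]]
```

Emit:
apply_moves(
  targets=[
    {"travel": [-10,-16,0],"roll": 0,"jaw": 10},
    {"travel": [-20,-33,0],"roll": 0,"jaw": 10},
    {"travel": [-20,-33,0],"roll": 0,"jaw": 10},
    {"travel": [-20,-33,0],"roll": 0,"jaw": 10},
    {"travel": [-15,-25,0],"roll": 0,"jaw": 10},
    {"travel": [-5,-8,4],"roll": 0,"jaw": 10},
    {"travel": [0,0,0],"roll": 0,"jaw": 10},
  ],
)

```text
clock: 11.45
tool_pos: [0.6449, 0.1835, 0.1479]
orientation: [179.8, -0.2, -107.5]
force: [-0.5, -1.7, -2.1]
opening: 0.0198
gripper_force: 29.9
```

```bash
python3 - <<'E'
from h import *
to([.6466,.1842,.122],-107.44)
s=ctrl.snapshot("scene"); t=ctrl.snapshot("top"); cv2.imwrite("pics/m1s.png",s[:,:,::-1]);cv2.imwrite("pics/m1t.png",t[:,:,::-1])
o=np.zeros((400,800,3),np.uint8);o[:,:400]=cv2.resize(t[160:260,230:330],(400,400),interpolation=2);o[:,400:]=cv2.resize(s[200:300,300:400],(400,400),interpolation=2)
cv2.imwrite("pics/m1.png",o[:,:,::-1])
E
```

```text
t 11.45 p [0.6449 0.1835 0.1479] rpy [ 179.8096   -0.1719 -107.5288] F [-0.5087 -1.7428 -2.0916] op 0.0198 gf 29.9
travel mm [-1.2647 -1.4871 25.8566] roll -0.08881620704090665
```

View pics/m1.png

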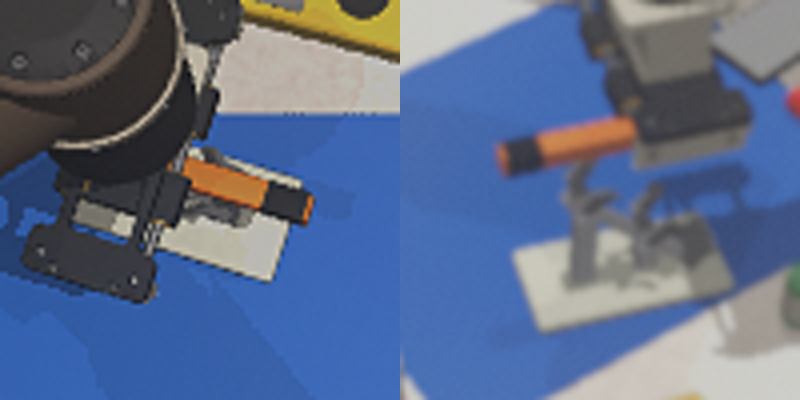

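The left half shows the probe held horizontal, its tail end at crop (308,207), about parallel to the stand. The right half shows it above the upper saddle. I'll check the sideways alignment numerically.

```bash
python3 - <<'E'
from h import *
t=cv2.imread("pics/m1t.png")[:,:,::-1].copy()
c,b,m=cen(mask(t,(5,120,60),(22,255,255),(270,190,312,220))); print(c,b)
r=cv2.minAreaRect(np.argwhere(m)[:,::-1].astype(np.float32)); print(r)
o=np.array([.6436,.1747]);u=np.array([.2997,.954]);n=np.array([-u[1],u[0]])
B=cv2.boxPoints(r)
for p in list(B)+[c,(306.6,211.4)]:
    q=onz("top",p,.178 if p is not B else 0)[:2]-o; print(p,"along",q@u*1000,"lat",q@n*1000)
print("tool lat",(np.array([.6449,.1835])-o)@n*1000,(np.array([.6449,.1835])-o)@u*1000)
E
```

```text
[285.8344 205.2803] [275 199  22  13 157]
((285.40374755859375, 205.3211212158203), (21.263744354248047, 7.6626105308532715), 16.699241638183594)
[274.1193 205.9358] along -14.338795168515876 lat 12.448729859592309
[276.3212 198.5964] along -13.820626115938841 lat -7.531534301415066
[296.6882 204.7064] along -68.98770021255227 lat -8.144627499252213
[294.4863 212.0459] along -69.41549034377952 lat 11.805650881188784
[285.8344 205.2803] along -42.68936068850932 lat 1.7153955408403263
(306.6, 211.4) along -98.71634565944674 lat 0.8067429407564581
tool lat 1.3971599999999258 8.784810000000025
```

Emit:
apply_moves(
  targets=[
    {"travel": [-1,-2,10],"roll": 0,"jaw": 10},
    {"travel": [0,0,12],"roll": 0,"jaw": 10},
    {"travel": [0,0,6],"roll": 0,"jaw": 10},
    {"travel": [0,0,4],"roll": 0,"jaw": 10},
    {"travel": [0,0,0],"roll": 0,"jaw": 10},
  ],
)

```text
clock: 12.05
tool_pos: [0.6471, 0.1841, 0.1183]
orientation: [180.0, -0.0, -107.5]
force: [0.6, 0.3, -0.2]
opening: 0.0194
gripper_force: 29.9
```

Emit:
apply_moves(
  targets=[
    {"travel": [0,0,4],"roll": 0,"jaw": 10},
    {"travel": [-1,0,4.5],"roll": 0,"jaw": 10},
    {"travel": [0,0,4.5],"roll": 0,"jaw": 10},
    {"travel": [0,0,0],"roll": 0,"jaw": 10},
  ],
)

```text
clock: 12.45
tool_pos: [0.6488, 0.1859, 0.1066]
orientation: [-179.9, 0.1, -107.4]
force: [0.9, 2.1, 3.3]
opening: 0.0198
gripper_force: 30.0
```

Emit:
apply_moves(
  targets=[
    {"travel": [1,0,4],"roll": 0,"jaw": 10},
    {"travel": [0,0,4],"roll": 0,"jaw": 10},
    {"travel": [1,0,4],"roll": 0,"jaw": 10},
    {"travel": [0,0,0],"roll": 0,"jaw": 10},
  ],
)

```text
clock: 12.85
tool_pos: [0.6488, 0.185, 0.0949]
orientation: [-179.9, 0.2, -107.4]
force: [1.8, 4.5, 2.5]
opening: 0.0195
gripper_force: 30.0
```

```bash
cat >> h.py <<'E'
def tilt(lo=(3,90,80),roi=(290,160,400,290)):
    s=ctrl.snapshot("scene"); c,b,m=cen(mask(s,lo,(22,255,255),roi)); v=cv2.fitLine(np.argwhere(m)[:,::-1].astype(np.float32),2,0,.01,.01).ravel(); print("orange",c,b,"line",v); return s,c,v
E
python3 - <<'E'
from h import *
st(); s,c,v=tilt(); cv2.imwrite("pics/n1.png",s[:,:,::-1])
o=np.array([.6436,.1747,0]);u=np.array([.2997,.954,0])
for th in(0,10,20,30,45):
    T=np.radians(th); E=o+u*-.041+[0,0,.122]; d=-u*np.cos(T)+np.array([0,0,np.sin(T)]); P=E+.010*(u*np.sin(T)+np.array([0,0,np.cos(T)]))
    a=proj("scene",[P,P+d*.03]); print(th,a[0],(a[1]-a[0])/np.linalg.norm(a[1]-a[0]))
E
```

```text
t 12.85 p [0.6488 0.185  0.0949] rpy [-179.8507    0.1875 -107.4202] F [1.7694 4.5263 2.4722] op 0.0195 gf 30.0
orange [347.4621 243.7652] [337 240  22   8 132] line [  0.9985   0.0551 347.4621 243.7652]
0 [343.8507 244.4405] [-0.978   0.2086]
10 [344.4099 244.3548] [-0.9958  0.0916]
20 [344.9486 244.3394] [-0.9993 -0.0386]
30 [345.4501 244.3949] [-0.9825 -0.186 ]
45 [346.0994 244.6063] [-0.8962 -0.4436]
```

Emit:
apply_moves(
  targets=[
    {"travel": [1,0,3],"roll": 0,"jaw": 10},
    {"travel": [1,0,3],"roll": 0,"jaw": 10},
    {"travel": [1,0,3.5],"roll": 0,"jaw": 10},
    {"travel": [1.5,0,3],"roll": 0,"jaw": 10},
    {"travel": [1.5,0,3],"roll": 0,"jaw": 10},
    {"travel": [0,0,0],"roll": 0,"jaw": 10},
  ],
)

```text
clock: 13.5
tool_pos: [0.6472, 0.1799, 0.0794]
orientation: [-179.8, 0.2, -107.4]
force: [2.0, 8.1, 2.6]
opening: 0.0196
gripper_force: 30.0
```

```bash
python3 - <<'E'
from h import *
st(); s,c,v=tilt(); cv2.imwrite("pics/n2.png",s[:,:,::-1])
E
```

```text
t 13.5 p [0.6472 0.1799 0.0794] rpy [-179.8343    0.2434 -107.4168] F [2.024  8.105  2.6114] op 0.0196 gf 30.0
orange [345.411  243.4658] [341 240  11   8  73] line [  0.9845   0.1756 345.4109 243.4658]
```

Emit:
apply_moves(
  targets=[
    {"travel": [-1,0,2],"roll": 0,"jaw": 10},
    {"travel": [-1,0,2],"roll": 0,"jaw": 10},
    {"travel": [1,0,2],"roll": 0,"jaw": 10},
    {"travel": [0,0,0],"roll": 0,"jaw": 10},
  ],
)

```text
clock: 13.95
tool_pos: [0.6467, 0.1791, 0.0734]
orientation: [-179.9, 0.1, -107.4]
force: [1.4, 1.8, 4.3]
opening: 0.0198
gripper_force: 30.0
```

```bash
python3 - <<'E'
from h import *
st(); s,c,v=tilt(); cv2.imwrite("pics/n3.png",s[:,:,::-1])
E
```

```text
t 13.95 p [0.6467 0.1791 0.0734] rpy [-179.8983    0.0843 -107.4383] F [1.4406 1.7699 4.2693] op 0.0198 gf 30.0
orange [345.6545 243.4727] [342 240   9   8  55] line [  0.9082   0.4186 345.6545 243.4727]
```

Emit:
apply_moves(
  targets=[
    {"travel": [0,0,0],"roll": 0,"jaw": 24},
    {"travel": [0,0,0],"roll": 0,"jaw": 32},
    {"travel": [0,0,0],"roll": 0,"jaw": 50},
    {"travel": [0,0,0],"roll": 0,"jaw": 60},
    {"travel": [0,0,0],"roll": 0,"jaw": 60},
    {"travel": [0,0,-15],"roll": 0,"jaw": 60},
    {"travel": [0,0,-35],"roll": 0,"jaw": 60},
    {"travel": [0,0,-45],"roll": 0,"jaw": 60},
    {"travel": [0,0,-45],"roll": 0,"jaw": 60},
    {"travel": [0,0,0],"roll": 0,"jaw": 60},
  ],
)

```text
clock: 15.0
tool_pos: [0.6494, 0.1796, 0.222]
orientation: [-179.4, 0.5, -107.4]
force: [-0.0, 0.6, 2.1]
opening: 0.0601
gripper_force: 0.0
```

```bash
python3 - <<'E'
from h import *
st(); s,c,v=tilt(); t=ctrl.snapshot("top")
cv2.imwrite("pics/n4.png",s[:,:,::-1]); cv2.imwrite("pics/n4t.png",t[:,:,::-1])
o=np.array([.6436,.1747,0]);u=np.array([.2997,.954,0]);tip=o+.06*u+[0,0,.035];d=np.array([-.7071*.2997,-.7071*.954,.7071])
print("exp",proj("scene",[tip+d*k for k in(0,.04,.06,.17,.19)]),"band mid",proj("scene",tip+d*.115))
m=mask(s,(3,90,80),(22,255,255),(290,160,400,290)); print(np.argwhere(m)[:,::-1].min(0),np.argwhere(m)[:,::-1].max(0),m.sum()/255)
E
```

```text
t 15.0 p [0.6494 0.1796 0.222 ] rpy [-179.4084    0.456  -107.413 ] F [-0.0469  0.621   2.1381] op 0.0601 gf 0.0
orange [355.     248.2117] [343 240  25  16 137] line [  0.8871   0.4616 355.     248.2117]
exp [[373.4642 258.1838]
 [365.5861 254.2837]
 [361.5338 252.2777]
 [337.7871 240.5254]
 [333.1854 238.2486]] band mid [[349.9796 246.559 ]]
[333 236] [367 255] 169.0
```

The probe is seated: the line and tail end match the expected projection. Now grip it near the tail, 162 mm from the tip.

```bash
python3 -c "
from h import *
to([.6272,.1226,.1176],-107.44)"
```

```text
t 15.1 p [0.6464 0.1789 0.2155] rpy [-179.8369    0.1883 -107.4691] F [0.859  0.3217 0.3253] op 0.0601 gf 0.0
travel mm [59.845   1.7116 97.6725] roll -0.029078694773289726
```

Emit:
apply_moves(
  targets=[
    {"travel": [20,1,0],"roll": 0,"jaw": 60},
    {"travel": [25,1,0],"roll": 0,"jaw": 60},
    {"travel": [15,0,0],"roll": 0,"jaw": 60},
    {"travel": [0,0,20],"roll": 0,"jaw": 50},
    {"travel": [0,0,30],"roll": 0,"jaw": 44},
    {"travel": [0,0,30],"roll": 0,"jaw": 44},
    {"travel": [0,0,12],"roll": 0,"jaw": 44},
    {"travel": [0,0,3],"roll": 0,"jaw": 44},
    {"travel": [0,0,0],"roll": 0,"jaw": 44},
  ],
)

```text
clock: 16.0
tool_pos: [0.6262, 0.1218, 0.1179]
orientation: [-180.0, -0.0, -107.5]
force: [-0.5, -0.3, -0.4]
opening: 0.0436
gripper_force: 0.0
```

Emit:
apply_moves(
  targets=[
    {"travel": [0,0,0],"roll": 0,"jaw": 30},
    {"travel": [0,0,0],"roll": 0,"jaw": 22},
    {"travel": [0,0,0],"roll": 0,"jaw": 15},
    {"travel": [0,0,0],"roll": 0,"jaw": 10},
    {"travel": [0,0,0],"roll": 0,"jaw": 10},
    {"travel": [0,0,0],"roll": 0,"jaw": 10},
  ],
)

```text
clock: 16.6
tool_pos: [0.6263, 0.1221, 0.1183]
orientation: [-179.9, 0.0, -107.4]
force: [-0.8, 0.9, 5.6]
opening: 0.0197
gripper_force: 30.0
```

Emit:
apply_moves(
  targets=[
    {"travel": [-5,0,-5],"roll": 0,"jaw": 10},
    {"travel": [-5.5,0,-4.5],"roll": 0,"jaw": 10},
    {"travel": [-5.5,0,-4.5],"roll": 0,"jaw": 10},
    {"travel": [-5.5,0,-4],"roll": 0,"jaw": 10},
    {"travel": [0,0,0],"roll": 0,"jaw": 10},
  ],
)

```text
clock: 17.1
tool_pos: [0.633, 0.1436, 0.1362]
orientation: [-179.9, 0.1, -107.4]
force: [-0.7, -0.0, -1.3]
opening: 0.0203
gripper_force: 30.0
```

```bash
cat >> h.py <<'E'
SO=np.array([.6436,.1747,0]);SU=np.array([.2997,.954,0]);ST=SO+.06*SU+[0,0,.035]
def seg(G,fs,phis,s=.162):
    # orange line from grip point G, probe leaning phi
    for ph in phis:
        T=np.radians(ph); d=SU*np.cos(T)-np.array([0,0,np.sin(T)]); a=proj("scene",[G+d*(s-.115),G+d*(s-.045),G+d*s]); v=a[1]-a[0]; print(ph,"mid",a[:2].mean(0),"dir",v/np.linalg.norm(v),"tip",a[2])
def look(name,phis,roi=(290,130,400,290)):
    o=st(); s,c,v=tilt(roi=roi); cv2.imwrite(f"pics/{name}.png",s[:,:,::-1]); seg(o["tool_pos"]+[0,0,.032],0,phis)
    p=o["tool_pos"]-SO; print("along",p@SU*1000,"lat",p@[-SU[1],SU[0],0]*1000,"axis z",p[2]*1000+32)
E
python3 -c "
from h import *
look('p1',(45,50,55,60))"
```

```text
t 17.1 p [0.633  0.1436 0.1362] rpy [-179.9484    0.0535 -107.4188] F [-0.7184 -0.0043 -1.2806] op 0.0203 gf 30.0
orange [368.75   246.6607] [362 244  13   7  56] line [  0.977    0.2132 368.75   246.6607]
45 mid [364.3575 244.4886] dir [0.8885 0.4589] tip [380.388  252.7695]
50 mid [362.6102 245.884 ] dir [0.8338 0.5521] tip [376.9971 255.4123]
55 mid [360.7563 247.1979] dir [0.7639 0.6453] tip [373.4189 257.8968]
60 mid [358.8085 248.4222] dir [0.6779 0.7352] tip [369.6758 260.2103]
along -32.815853603078985 lat 0.8081398105393727 axis z 168.15105510659137
```

The stop plate only faces along the probe, so it can't upright it: the probe moved but stayed at 45°. Instead I'll push the tip sideways against the upright -x end of the fixed stand base, so the probe pivots in the grip.

Emit:
apply_moves(
  targets=[
    {"travel": [0,0,-20],"roll": 0,"jaw": 10},
    {"travel": [0,0,-40],"roll": 0,"jaw": 10},
    {"travel": [0,0,-40],"roll": 0,"jaw": 10},
    {"travel": [10,0,-10],"roll": 0,"jaw": 10},
    {"travel": [35,0,0],"roll": 0,"jaw": 10},
    {"travel": [45,0,0],"roll": 0,"jaw": 10},
    {"travel": [45,0,0],"roll": 0,"jaw": 10},
    {"travel": [30,0,0],"roll": 0,"jaw": 10},
    {"travel": [10,0,0],"roll": 0,"jaw": 10},
    {"travel": [0,0,0],"roll": 0,"jaw": 10},
  ],
)

```text
clock: 18.15
tool_pos: [0.5791, -0.0258, 0.2455]
orientation: [180.0, 0.0, -107.6]
force: [0.4, 0.8, -1.1]
opening: 0.02
gripper_force: 30.0
```

```bash
python3 -c "
from h import *
look('p2',(40,45,50,60),(240,120,400,290))"
```

```text
t 18.15 p [ 0.5791 -0.0258  0.2455] rpy [ 179.9923    0.0101 -107.5868] F [ 0.3601  0.7892 -1.1226] op 0.02 gf 30.0
orange [308.9468 232.2766] [299 228  19  10  94] line [  0.9351   0.3544 308.9468 232.2766]
40 mid [307.6246 229.7461] dir [0.9354 0.3535] tip [328.9971 237.8228]
45 mid [305.9965 231.3785] dir [0.9011 0.4336] tip [325.8008 240.9099]
50 mid [304.2206 232.9262] dir [0.8569 0.5155] tip [322.3442 243.8297]
60 mid [300.2767 235.7314] dir [0.7341 0.679 ] tip [314.7422 249.1099]
along -210.61607827388167 lat 1.4004752418413464 axis z 277.47726716774594
```

Emit:
apply_moves(
  targets=[
    {"travel": [0,0,20],"roll": 0,"jaw": 10},
    {"travel": [0,0,40],"roll": 0,"jaw": 10},
    {"travel": [0,0,40],"roll": 0,"jaw": 10},
    {"travel": [0,0,35],"roll": 0,"jaw": 10},
    {"travel": [0,0,15],"roll": 0,"jaw": 10},
    {"travel": [0,0,5],"roll": 0,"jaw": 10},
    {"travel": [0,0,2],"roll": 0,"jaw": 10},
    {"travel": [0,0,0],"roll": 0,"jaw": 10},
  ],
)

```text
clock: 19.0
tool_pos: [0.5806, -0.0239, 0.0892]
orientation: [-179.9, 0.0, -107.4]
force: [-0.2, -0.2, -1.6]
opening: 0.0198
gripper_force: 30.0
```

```bash
python3 -c "
from h import *
look('p3',(40,45,50),(240,150,400,300))"
```

```text
t 19.0 p [ 0.5806 -0.0239  0.0892] rpy [-179.9381    0.0286 -107.4252] F [-0.1843 -0.2092 -1.6005] op 0.0198 gf 30.0
orange [313.127  267.8413] [308 264  11   9  63] line [  0.9217   0.3879 313.127  267.8413]
40 mid [310.0333 265.1253] dir [0.9534 0.3016] tip [329.5168 271.2868]
45 mid [308.5406 266.5346] dir [0.9246 0.3809] tip [326.5848 273.965 ]
50 mid [306.9128 267.8778] dir [0.886  0.4637] tip [323.4127 276.5112]
along -208.3209754430771 lat 0.5721066620022449 axis z 121.23405512292253
```

Emit:
apply_moves(
  targets=[
    {"travel": [-6,0,0],"roll": 0,"jaw": 10},
    {"travel": [-5,0,0],"roll": 0,"jaw": 10},
    {"travel": [-4,0,0],"roll": 0,"jaw": 10},
    {"travel": [-5,0,-4],"roll": 0,"jaw": 10},
    {"travel": [-5.5,0,-4.5],"roll": 0,"jaw": 10},
    {"travel": [-5.5,0,-4.5],"roll": 0,"jaw": 10},
    {"travel": [-5.5,0,-4],"roll": 0,"jaw": 10},
    {"travel": [0,0,0],"roll": 0,"jaw": 10},
  ],
)

```text
clock: 19.85
tool_pos: [0.5912, 0.0108, 0.1064]
orientation: [-180.0, 0.0, -107.4]
force: [-1.7, -4.7, 3.5]
opening: 0.02
gripper_force: 30.0
```

```bash
python3 -c "
from h import *
look('p4',(45,50,55,60),(240,150,400,300))"
```

```text
t 19.85 p [0.5912 0.0108 0.1064] rpy [-179.9522    0.0093 -107.4205] F [-1.6978 -4.6627  3.5399] op 0.02 gf 30.0
orange [319.0508 265.5085] [313 262  12   9  59] line [  0.864    0.5035 319.0508 265.5085]
45 mid [319.9943 260.3665] dir [0.9171 0.3986] tip [337.703  268.0618]
50 mid [318.3346 261.7297] dir [0.8753 0.4836] tip [334.4717 270.6449]
55 mid [316.5545 263.016 ] dir [0.821  0.5709] tip [331.0273 273.0784]
60 mid [314.6661 264.2178] dir [0.7526 0.6585] tip [327.3918 275.3497]
along -172.01747771040834 lat 0.8823700911212897 axis z 138.42968586338773
```

Emit:
apply_moves(
  targets=[
    {"travel": [-6,0,-4],"roll": 0,"jaw": 10},
    {"travel": [-6,0,-3.5],"roll": 0,"jaw": 10},
    {"travel": [-6,0,-3.5],"roll": 0,"jaw": 10},
    {"travel": [-6.5,0,-3],"roll": 0,"jaw": 10},
    {"travel": [-6.5,0,-3],"roll": 0,"jaw": 10},
    {"travel": [-6.5,0,-2.5],"roll": 0,"jaw": 10},
    {"travel": [-6.5,0,-2],"roll": 0,"jaw": 10},
    {"travel": [-6.5,0,-2],"roll": 0,"jaw": 10},
    {"travel": [0,0,0],"roll": 0,"jaw": 10},
  ],
)

```text
clock: 20.8
tool_pos: [0.6062, 0.0595, 0.1292]
orientation: [-180.0, 0.0, -107.4]
force: [-0.0, -1.3, 0.1]
opening: 0.0198
gripper_force: 30.0
```

```bash
python3 -c "
from h import *
look('p5',(65,70,75,80),(240,150,400,300))"
```

```text
t 20.8 p [0.6062 0.0595 0.1292] rpy [-179.9962    0.0247 -107.429 ] F [-0.0394 -1.2825  0.1483] op 0.0198 gf 30.0
orange [324.54 261.04] [321 256   8  12  50] line [  0.4393   0.8983 324.54   261.04  ]
65 mid [328.7982 256.9824] dir [0.6335 0.7737] tip [339.0779 269.5376]
70 mid [326.7068 258.0067] dir [0.528  0.8492] tip [335.0815 271.475 ]
75 mid [324.5514 258.9225] dir [0.4098 0.9122] tip [330.9711 273.2114]
80 mid [322.3461 259.7241] dir [0.2827 0.9592] tip [326.7702 274.7374]
along -121.11863705235666 lat 1.1820839117702524 axis z 161.1757262092901
```

Emit:
apply_moves(
  targets=[
    {"travel": [-7,0,-2],"roll": 0,"jaw": 10},
    {"travel": [-7,0,-1.5],"roll": 0,"jaw": 10},
    {"travel": [-7,0,-1],"roll": 0,"jaw": 10},
    {"travel": [-7,0,-1],"roll": 0,"jaw": 10},
    {"travel": [-7,0,-0.5],"roll": 0,"jaw": 10},
    {"travel": [-5,0,0],"roll": 0,"jaw": 10},
    {"travel": [0,0,0],"roll": 0,"jaw": 10},
  ],
)

```text
clock: 21.55
tool_pos: [0.6181, 0.0975, 0.135]
orientation: [-180.0, 0.0, -107.4]
force: [-1.6, -0.5, -1.3]
opening: 0.0199
gripper_force: 30.0
```

```bash
python3 -c "
from h import *
look('p6',(80,85,90,95),(240,150,400,300))"
```

```text
t 21.55 p [0.6181 0.0975 0.135 ] rpy [-179.9944    0.0188 -107.4316] F [-1.5969 -0.5058 -1.3408] op 0.0199 gf 30.0
orange [329.377  258.8525] [327 253   6  13  61] line [  0.107    0.9943 329.377  258.8524]
80 mid [335.032  255.7439] dir [0.2466 0.9691] tip [338.8911 270.9114]
85 mid [332.7982 256.4242] dir [0.1157 0.9933] tip [334.6369 272.2153]
90 mid [330.547  256.9797] dir [-0.0122  0.9999] tip [330.3476 273.2904]
95 mid [328.2929 257.4062] dir [-0.133   0.9911] tip [326.0472 274.1298]
along -81.25426137142578 lat 1.1551505717873534 axis z 167.0433034195232
```

The probe is now about upright: the image gives roughly 85–90°. I'll lift it, go over the red stud, and check the stud positions from both cameras.

Emit:
apply_moves(
  targets=[
    {"travel": [3,0,-10],"roll": 0,"jaw": 10},
    {"travel": [5,0,-35],"roll": 0,"jaw": 10},
    {"travel": [20,0,-45],"roll": 0,"jaw": 10},
    {"travel": [30,0,-10],"roll": 0,"jaw": 10},
    {"travel": [40,0,0],"roll": 0,"jaw": 10},
    {"travel": [20,0,0],"roll": 0,"jaw": 10},
    {"travel": [0,0,0],"roll": 0,"jaw": 10},
  ],
)

```text
clock: 22.3
tool_pos: [0.5822, -0.018, 0.2365]
orientation: [-179.9, 0.1, -107.6]
force: [0.4, 0.2, -0.1]
opening: 0.0198
gripper_force: 30.0
```

```bash
python3 - <<'E'
from h import *
look('q1',(80,85,90,95),(240,130,400,300))
t=cv2.imread("pics/top0.png")[:,:,::-1].copy(); s=cv2.imread("pics/scene0.png")[:,:,::-1].copy()
for nm,p,lo,hi in(("red",[.4948,-.2,.044],(0,120,90),(12,255,255)),("blue",[.5924,-.2011,.044],(95,100,60),(125,255,255)),("yellow",[.5256,-.3054,.044],(12,90,80),(35,255,255))):
    e=proj("scene",p)[0]; x,y=e.astype(int); c,b,_=cen(mask(s,lo,hi,(x-9,y-9,x+10,y+10))); print(nm,e,c,b,onz("scene",c,.042))
to([.4948,-.2,.24],-107.44)
E
```

```text
t 22.3 p [ 0.5822 -0.018   0.2365] rpy [-179.8798    0.0887 -107.6169] F [ 0.4401  0.2366 -0.137 ] op 0.0198 gf 30.0
orange [288.3293 243.6098] [285 235   7  18  82] line [  0.1517   0.9884 288.3293 243.6098]
80 mid [294.34   241.6351] dir [0.3367 0.9416] tip [300.4022 258.585 ]
85 mid [291.9241 242.3619] dir [0.2156 0.9765] tip [295.8138 259.9741]
90 mid [289.4745 242.9491] dir [0.0923 0.9957] tip [291.1605 261.109 ]
95 mid [287.0067 243.3927] dir [-0.0291  0.9996] tip [286.4676 261.9823]
along -202.23019354396723 lat 0.8464301271761212 axis z 268.4770532404534
red [225.9981 280.8305] [225.5926 280.9259] [223 279   6   5  27] [ 0.4929 -0.2009  0.042 ]
blue [239.7394 303.7123] [239.6429 303.6905] [236 301   8   7  42] [ 0.5908 -0.201   0.042 ]
yellow [197.5387 303.7784] [197.359  304.1026] [194 301   7   7  39] [ 0.5249 -0.3061  0.042 ]
t 22.35 p [ 0.5827 -0.0169  0.2361] rpy [-179.8929    0.0855 -107.5853] F [-0.2465  0.4188 -1.2104] op 0.0202 gf 30.0
travel mm [201.1041  28.4447  -4.2489] roll -0.14532655085406532
```

The stud positions agree between the two cameras within 2 mm, and the probe is at 90° ± 3°. Moving over red.

Emit:
apply_moves(
  targets=[
    {"travel": [20,3,0],"roll": 0,"jaw": 10},
    {"travel": [38,5,0],"roll": 0,"jaw": 10},
    {"travel": [40,6,0],"roll": 0,"jaw": 10},
    {"travel": [40,6,0],"roll": 0,"jaw": 10},
    {"travel": [38,5,0],"roll": 0,"jaw": 10},
    {"travel": [20,3,0],"roll": 0,"jaw": 10},
    {"travel": [5,0,0],"roll": 0,"jaw": 10},
    {"travel": [0,0,0],"roll": 0,"jaw": 10},
  ],
)

```text
clock: 23.15
tool_pos: [0.4956, -0.1995, 0.2351]
orientation: [-180.0, 0.0, -107.5]
force: [-0.0, -0.5, -0.9]
opening: 0.0196
gripper_force: 30.0
```

```bash
python3 - <<'E'
from h import *
to([.4948,-.2,.24],-107.44)
look('q2',(80,85,90,95),(190,200,260,285))
s=cv2.imread('pics/q2.png')
cv2.imwrite("pics/q2c.png",cv2.resize(s[205:305,170:270],(600,600),interpolation=2))
E
```

```text
t 23.15 p [ 0.4956 -0.1995  0.2351] rpy [-179.9782    0.0126 -107.5173] F [-0.0124 -0.5092 -0.9273] op 0.0196 gf 30.0
travel mm [ 0.7022  0.5919 -4.8675] roll -0.07731205027445753
t 23.15 p [ 0.4956 -0.1995  0.2351] rpy [-179.9782    0.0126 -107.5173] F [-0.0124 -0.5092 -0.9273] op 0.0196 gf 30.0
orange [216.5217 250.6848] [212 242  10  19  92] line [  0.3265   0.9452 216.5217 250.6848]
80 mid [222.6525 249.1579] dir [0.4931 0.87  ] tip [232.1376 265.8796]
85 mid [220.2056 249.8914] dir [0.3861 0.9225] tip [227.4908 267.2788]
90 mid [217.6988 250.4868] dir [0.2698 0.9629] tip [222.7319 268.4264]
95 mid [215.1478 250.9403] dir [0.147  0.9891] tip [217.8867 269.3155]
along -401.3567328246316 lat 29.06288808841007 axis z 267.132830614976
```

View pics/q2c.png

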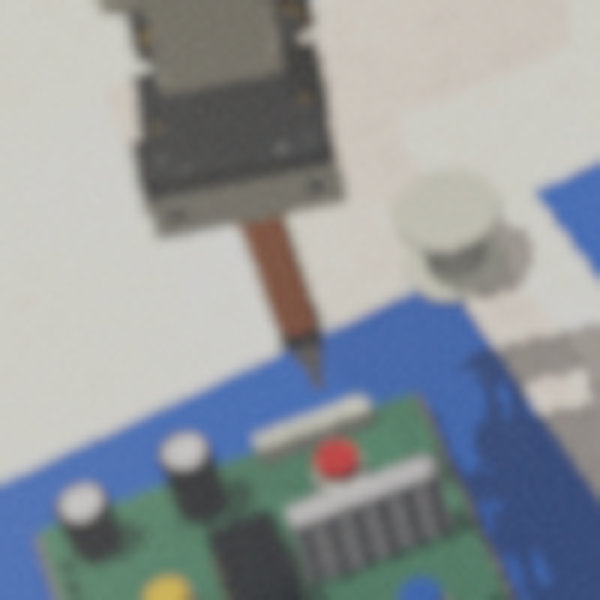

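The tip is at crop (321,385), i.e. pixel (223.1,268.8). The prediction for 90° is (222.7,268.4), so the probe is upright with its tip above the red stud at crop (336,458). Descending.

Emit:
apply_moves(
  targets=[
    {"travel": [1,1,10],"roll": 0,"jaw": 10},
    {"travel": [0,0,20],"roll": 0,"jaw": 10},
    {"travel": [0,0,17],"roll": 0,"jaw": 10},
    {"travel": [0,0,6],"roll": 0,"jaw": 10},
    {"travel": [0,0,2],"roll": 0,"jaw": 10},
    {"travel": [0,0,0],"roll": 0,"jaw": 10},
  ],
)

```text
clock: 23.8
tool_pos: [0.4946, -0.1996, 0.1801]
orientation: [-180.0, -0.0, -107.4]
force: [0.4, 0.0, -1.0]
opening: 0.0201
gripper_force: 30.0
```

Emit:
apply_moves(
  targets=[
    {"travel": [0,0,2],"roll": 0,"jaw": 10},
    {"travel": [0,0,2],"roll": 0,"jaw": 10},
    {"travel": [0,0,1],"roll": 0,"jaw": 10},
    {"travel": [0,0,0],"roll": 0,"jaw": 10},
  ],
)

```text
clock: 24.2
tool_pos: [0.4947, -0.2, 0.1756]
orientation: [-179.9, 0.0, -107.5]
force: [0.3, 1.1, 1.5]
opening: 0.0198
gripper_force: 30.0
```

Emit:
apply_moves(
  targets=[
    {"travel": [0,0,1.5],"roll": 0,"jaw": 10},
    {"travel": [0,0,1],"roll": 0,"jaw": 10},
    {"travel": [0,0,0],"roll": 0,"jaw": 10},
  ],
)

```text
clock: 24.5
tool_pos: [0.4947, -0.2, 0.1729]
orientation: [-179.9, 0.0, -107.5]
force: [1.3, -0.3, 3.6]
opening: 0.0198
gripper_force: 30.0
```

```bash
cat >> h.py <<'E'
def favg(n=4):
    F=[]
    for i in range(n): F.append(ctrl.get_obs()["force"]); ctrl.snapshot("scene")
    print("F",np.mean(F,0)); return np.mean(F,0)
E
python3 -c "
from h import *
st();favg(4)"
```

```text
t 24.5 p [ 0.4947 -0.2     0.1729] rpy [-179.935     0.0054 -107.4609] F [ 1.3095 -0.3254  3.6243] op 0.0198 gf 30.0
F [ 1.1296 -0.1337  3.8231]
```

About 5 N with a spring-like slope, so red is pressed roughly 4 mm. A short hold, then lift and on to yellow.

Emit:
apply_moves(
  targets=[
    {"travel": [0,0,0],"roll": 0,"jaw": 10},
    {"travel": [0,0,0],"roll": 0,"jaw": 10},
    {"travel": [0,0,-10],"roll": 0,"jaw": 10},
    {"travel": [0,0,-25],"roll": 0,"jaw": 10},
    {"travel": [0,0,-20],"roll": 0,"jaw": 10},
    {"travel": [0,0,0],"roll": 0,"jaw": 10},
  ],
)

```text
clock: 25.3
tool_pos: [0.4946, -0.2002, 0.2301]
orientation: [-179.9, 0.0, -107.5]
force: [-0.3, 0.4, -1.0]
opening: 0.0201
gripper_force: 30.0
```

```bash
python3 -c "
from h import *
to([.5254,-.3056,.18],-107.44)"
```

```text
t 25.3 p [ 0.4946 -0.2002  0.2301] rpy [-179.8648    0.0092 -107.4611] F [-0.2558  0.3976 -1.0317] op 0.0201 gf 30.0
travel mm [ 91.365  -60.8592  50.2644] roll -0.021112704704933094
```

Emit:
apply_moves(
  targets=[
    {"travel": [21,-14,0],"roll": 0,"jaw": 10},
    {"travel": [30,-20,0],"roll": 0,"jaw": 10},
    {"travel": [28,-19,0],"roll": 0,"jaw": 10},
    {"travel": [12,-8,0],"roll": 0,"jaw": 10},
    {"travel": [0,0,0],"roll": 0,"jaw": 10},
    {"travel": [0,0,15],"roll": 0,"jaw": 10},
    {"travel": [0,0,23],"roll": 0,"jaw": 10},
    {"travel": [0,0,9],"roll": 0,"jaw": 10},
    {"travel": [0,0,2],"roll": 0,"jaw": 10},
    {"travel": [0,0,0],"roll": 0,"jaw": 10},
  ],
)

```text
clock: 26.3
tool_pos: [0.525, -0.3047, 0.1789]
orientation: [180.0, -0.0, -107.4]
force: [0.1, -0.6, -0.3]
opening: 0.02
gripper_force: 30.0
```

```bash
python3 -c "
from h import *
to([.5254,-.3056,.173],-107.44)
look('y1',(85,90,95),(160,200,240,300))
c=proj('scene',[.5254,-.3056,.044]);print(c)"
```

```text
t 26.3 p [ 0.525  -0.3047  0.1789] rpy [ 179.9851   -0.0098 -107.4368] F [ 0.1042 -0.6399 -0.348 ] op 0.02 gf 30.0
travel mm [ 0.7894 -0.638   5.8861] roll 0.0031818628672795057
t 26.3 p [ 0.525  -0.3047  0.1789] rpy [ 179.9851   -0.0098 -107.4368] F [ 0.1042 -0.6399 -0.348 ] op 0.02 gf 30.0
orange [190.4286 288.7473] [186 282  10  14  91] line [  0.4042   0.9147 190.4286 288.7473]
85 mid [193.5238 285.5942] dir [0.4784 0.8782] tip [202.1423 301.3961]
90 mid [190.9906 286.2121] dir [0.3609 0.9326] tip [197.3356 302.5837]
95 mid [188.4032 286.7002] dir [0.2318 0.9728] tip [192.4245 303.5352]
along -492.8403989765027 lat -30.546621420767888 axis z 210.88616595225386
[[197.4488 303.7611]]
```

Still upright and centred. Press yellow.

Emit:
apply_moves(
  targets=[
    {"travel": [1,0,2],"roll": 0,"jaw": 10},
    {"travel": [0,0,2],"roll": 0,"jaw": 10},
    {"travel": [0,0,2],"roll": 0,"jaw": 10},
    {"travel": [0,0,0],"roll": 0,"jaw": 10},
  ],
)

```text
clock: 26.75
tool_pos: [0.5253, -0.3062, 0.1732]
orientation: [-179.9, -0.0, -107.5]
force: [1.0, 0.3, 4.3]
opening: 0.0198
gripper_force: 30.0
```

```bash
python3 -c "
from h import *
st();favg(3)"
```

```text
t 26.75 p [ 0.5253 -0.3062  0.1732] rpy [-179.9103   -0.0102 -107.4598] F [0.9856 0.329  4.3342] op 0.0198 gf 30.0
F [ 0.7864 -0.3051  3.5318]
```

Emit:
apply_moves(
  targets=[
    {"travel": [0,0,0],"roll": 0,"jaw": 10},
    {"travel": [0,0,0],"roll": 0,"jaw": 10},
    {"travel": [0,0,0],"roll": 0,"jaw": 10},
    {"travel": [0,0,-10],"roll": 0,"jaw": 10},
    {"travel": [0,0,-25],"roll": 0,"jaw": 10},
    {"travel": [0,0,-22],"roll": 0,"jaw": 10},
    {"travel": [0,0,0],"roll": 0,"jaw": 10},
  ],
)

```text
clock: 27.6
tool_pos: [0.5253, -0.3064, 0.2326]
orientation: [-179.8, -0.0, -107.5]
force: [-0.0, -0.0, -0.8]
opening: 0.0198
gripper_force: 30.0
```

```bash
python3 -c "
from h import *
to([.5918,-.2010,.179],-107.44)"
```

```text
t 27.6 p [ 0.5253 -0.3064  0.2326] rpy [-179.8363   -0.0209 -107.4588] F [-0.0463 -0.0178 -0.782 ] op 0.0198 gf 30.0
travel mm [-120.4898  -31.6585   53.6696] roll -0.018780425870545514
```

Emit:
apply_moves(
  targets=[
    {"travel": [-20,-5,0],"roll": 0,"jaw": 10},
    {"travel": [-35,-9,0],"roll": 0,"jaw": 10},
    {"travel": [-35,-9,0],"roll": 0,"jaw": 10},
    {"travel": [-22,-6,0],"roll": 0,"jaw": 10},
    {"travel": [-8,-2.5,0],"roll": 0,"jaw": 10},
    {"travel": [0,0,0],"roll": 0,"jaw": 10},
    {"travel": [0,0,18],"roll": 0,"jaw": 10},
    {"travel": [0,0,25],"roll": 0,"jaw": 10},
    {"travel": [0,0,9],"roll": 0,"jaw": 10},
    {"travel": [0,0,0],"roll": 0,"jaw": 10},
  ],
)

```text
clock: 28.6
tool_pos: [0.5892, -0.2017, 0.1764]
orientation: [179.8, -0.1, -107.5]
force: [-1.4, 0.4, 1.8]
opening: 0.0199
gripper_force: 30.0
```

```bash
python3 -c "
from h import *
to([.5918,-.2010,.173],-107.44)
look('b1',(85,90,95),(200,200,290,305))
c=proj('scene',[.5918,-.201,.044]);print(c)"
```

```text
t 28.6 p [ 0.5892 -0.2017  0.1764] rpy [ 179.8054   -0.0532 -107.5246] F [-1.3565  0.3614  1.8307] op 0.0199 gf 30.0
travel mm [-1.4189 -2.2809  3.381 ] roll -0.08462100848802834
t 28.6 p [ 0.5892 -0.2017  0.1764] rpy [ 179.8054   -0.0532 -107.5246] F [-1.3565  0.3614  1.8307] op 0.0199 gf 30.0
orange [234.1548 289.0952] [230 283   9  13  84] line [  0.3206   0.9472 234.1548 289.0952]
85 mid [237.1731 285.548 ] dir [0.3832 0.9237] tip [243.7423 301.3695]
90 mid [234.6539 286.1699] dir [0.2538 0.9672] tip [238.9626 302.5657]
95 mid [232.0961 286.662 ] dir [0.1181 0.993 ] tip [234.1066 303.5258]
along -375.3546314081549 lat -60.90868377115472 axis z 208.39007890104546
[[239.6801 303.5511]]
```

Emit:
apply_moves(
  targets=[
    {"travel": [0,0,1.5],"roll": 0,"jaw": 10},
    {"travel": [0,0,1.5],"roll": 0,"jaw": 10},
    {"travel": [0,0,0],"roll": 0,"jaw": 10},
  ],
)

```text
clock: 28.95
tool_pos: [0.5914, -0.2013, 0.1755]
orientation: [-179.9, -0.0, -107.5]
force: [0.2, -0.8, 1.0]
opening: 0.02
gripper_force: 30.0
```

```bash
python3 -c "
from h import *
st();favg(3)"
```

```text
t 28.95 p [ 0.5914 -0.2013  0.1755] rpy [-179.8979   -0.0055 -107.4614] F [ 0.232  -0.845   0.9943] op 0.02 gf 30.0
F [ 0.2016 -0.7347  1.7968]
```

Contact is about 3 N; press 2.5 mm more.

Emit:
apply_moves(
  targets=[
    {"travel": [0,0,1.5],"roll": 0,"jaw": 10},
    {"travel": [0,0,1],"roll": 0,"jaw": 10},
    {"travel": [0,0,0],"roll": 0,"jaw": 10},
  ],
)

```text
clock: 29.4
tool_pos: [0.5913, -0.2011, 0.1724]
orientation: [-179.9, -0.0, -107.5]
force: [0.8, -1.8, 3.4]
opening: 0.0198
gripper_force: 30.0
```

```bash
python3 -c "
from h import *
st();favg(3)"
```

```text
t 29.4 p [ 0.5913 -0.2011  0.1724] rpy [-179.9322   -0.008  -107.4556] F [ 0.7594 -1.8     3.4142] op 0.0198 gf 30.0
F [ 1.2471 -2.3876  3.3914]
```

Emit:
apply_moves(
  targets=[
    {"travel": [0,0,0],"roll": 0,"jaw": 10},
    {"travel": [0,0,0],"roll": 0,"jaw": 10},
    {"travel": [0,0,0],"roll": 0,"jaw": 10},
    {"travel": [0,0,-10],"roll": 0,"jaw": 10},
    {"travel": [0,0,-25],"roll": 0,"jaw": 10},
    {"travel": [0,0,-25],"roll": 0,"jaw": 10},
    {"travel": [0,0,0],"roll": 0,"jaw": 10},
  ],
)

```text
clock: 30.25
tool_pos: [0.5915, -0.2008, 0.2353]
orientation: [-179.8, 0.1, -107.5]
force: [-0.3, 0.9, -0.7]
opening: 0.0199
gripper_force: 30.0
```

```bash
python3 -c "
from h import *
G=SO-.115*SU; print(G)
to([G[0],G[1],.14],-107.44)"
```

```text
[0.6091 0.065  0.    ]
t 30.25 p [ 0.5915 -0.2008  0.2353] rpy [-179.838     0.0542 -107.4556] F [-0.2712  0.8586 -0.6928] op 0.0199 gf 30.0
travel mm [-258.7326   63.1464   95.361 ] roll -0.015642424719601422
```

Emit:
apply_moves(
  targets=[
    {"travel": [-20,5,0],"roll": 0,"jaw": 10},
    {"travel": [-38,9,0],"roll": 0,"jaw": 10},
    {"travel": [-38,9,0],"roll": 0,"jaw": 10},
    {"travel": [-38,9,0],"roll": 0,"jaw": 10},
    {"travel": [-38,9,0],"roll": 0,"jaw": 10},
    {"travel": [-38,9,0],"roll": 0,"jaw": 10},
    {"travel": [-35,9,0],"roll": 0,"jaw": 10},
    {"travel": [-14,4,20],"roll": 0,"jaw": 10},
    {"travel": [0,0,35],"roll": 0,"jaw": 10},
    {"travel": [0,0,35],"roll": 0,"jaw": 10},
  ],
)

```text
clock: 31.25
tool_pos: [0.6071, 0.0661, 0.1404]
orientation: [179.9, 0.0, -107.4]
force: [0.1, 0.3, -1.5]
opening: 0.0201
gripper_force: 30.0
```

Emit:
apply_moves(
  targets=[
    {"travel": [0,0,8],"roll": 0,"jaw": 10},
    {"travel": [0,0,3],"roll": 0,"jaw": 10},
    {"travel": [0,0,0],"roll": 0,"jaw": 10},
  ],
)

```text
clock: 31.55
tool_pos: [0.6068, 0.0648, 0.1322]
orientation: [179.8, -0.1, -107.5]
force: [-5.2, 0.8, 12.2]
opening: 0.0198
gripper_force: 30.1
```

Emit:
apply_moves(
  targets=[
    {"travel": [7,0,0.3],"roll": 0,"jaw": 10},
    {"travel": [7,0,0.3],"roll": 0,"jaw": 10},
    {"travel": [7,0,0.9],"roll": 0,"jaw": 10},
    {"travel": [7,0,1],"roll": 0,"jaw": 10},
    {"travel": [7,0,1.5],"roll": 0,"jaw": 10},
    {"travel": [0,0,0],"roll": 0,"jaw": 10},
  ],
)

```text
clock: 32.15
tool_pos: [0.5965, 0.0312, 0.1277]
orientation: [179.9, -0.0, -107.5]
force: [-3.6, 0.4, 5.4]
opening: 0.0194
gripper_force: 30.0
```

```bash
python3 -c "
from h import *
look('t1',(70,75,80,85,90),(240,150,400,300))"
```

```text
t 32.15 p [0.5965 0.0312 0.1277] rpy [ 179.8751   -0.0183 -107.5147] F [-3.6011  0.4103  5.4214] op 0.0194 gf 30.0
orange [313.9216 263.4118] [310 258   8  12  51] line [  0.4132   0.9106 313.9216 263.4118]
70 mid [317.0893 260.1977] dir [0.5495 0.8355] tip [325.9049 273.6015]
75 mid [314.9326 261.1145] dir [0.4343 0.9008] tip [321.7918 275.3395]
80 mid [312.7225 261.9176] dir [0.3091 0.951 ] tip [317.582 276.868]
85 mid [310.4731 262.6019] dir [0.1785 0.9839] tip [313.2992 278.1784]
90 mid [308.1987 263.1628] dir [0.0477 0.9989] tip [308.9673 279.263 ]
along -151.02135143813777 lat 1.939779565956693 axis z 159.72149617280945
```

Emit:
apply_moves(
  targets=[
    {"travel": [6.7,0,2],"roll": 0,"jaw": 10},
    {"travel": [6.7,0,2.2],"roll": 0,"jaw": 10},
    {"travel": [6.5,0,2.6],"roll": 0,"jaw": 10},
    {"travel": [6.5,0,2.8],"roll": 0,"jaw": 10},
    {"travel": [6.2,0,3.2],"roll": 0,"jaw": 10},
    {"travel": [6.2,0,3.3],"roll": 0,"jaw": 10},
    {"travel": [6,0,3.7],"roll": 0,"jaw": 10},
    {"travel": [5.9,0,3.9],"roll": 0,"jaw": 10},
    {"travel": [0,0,0],"roll": 0,"jaw": 10},
  ],
)

```text
clock: 33.1
tool_pos: [0.5811, -0.0182, 0.1042]
orientation: [179.9, -0.1, -107.5]
force: [-3.2, -2.5, 9.3]
opening: 0.0198
gripper_force: 30.0
```

```bash
python3 -c "
from h import *
look('t2',(45,50,55,60,65),(240,150,400,300))"
```

```text
t 33.1 p [ 0.5811 -0.0182  0.1042] rpy [ 179.8702   -0.115  -107.5033] F [-3.1763 -2.5392  9.2766] op 0.0198 gf 30.0
orange [307.8519 268.0741] [302 265  12   8  54] line [  0.8991   0.4378 307.8518 268.0741]
45 mid [310.0672 262.7424] dir [0.9217 0.388 ] tip [328.1796 270.3654]
50 mid [308.4248 264.1029] dir [0.8821 0.4711] tip [324.9795 272.9436]
55 mid [306.6586 265.3873] dir [0.8307 0.5568] tip [321.5602 275.3733]
60 mid [304.7809 266.5876] dir [0.7657 0.6432] tip [317.9436 277.6419]
65 mid [302.8043 267.6965] dir [0.6858 0.7278] tip [314.1522 279.7376]
along -202.79475593949172 lat 1.8308892179989849 axis z 136.18395161415327
```

Emit:
apply_moves(
  targets=[
    {"travel": [5.6,0,4.2],"roll": 0,"jaw": 10},
    {"travel": [5.6,0,4.4],"roll": 0,"jaw": 10},
    {"travel": [5.2,0,4.7],"roll": 0,"jaw": 10},
    {"travel": [3,0,3],"roll": 0,"jaw": 10},
    {"travel": [0,0,0],"roll": 0,"jaw": 10},
  ],
)

```text
clock: 33.65
tool_pos: [0.5753, -0.0367, 0.0876]
orientation: [179.9, -0.1, -107.5]
force: [-3.0, -3.7, 7.3]
opening: 0.0195
gripper_force: 30.0
```

Emit:
apply_moves(
  targets=[
    {"travel": [0,0,-20],"roll": 0,"jaw": 10},
    {"travel": [0,0,-40],"roll": 0,"jaw": 10},
    {"travel": [0,0,-45],"roll": 0,"jaw": 10},
    {"travel": [0,0,-45],"roll": 0,"jaw": 10},
    {"travel": [0,0,-10],"roll": 0,"jaw": 10},
    {"travel": [0,0,0],"roll": 0,"jaw": 10},
  ],
)

```text
clock: 34.25
tool_pos: [0.5772, -0.035, 0.2492]
orientation: [-179.9, 0.1, -107.5]
force: [-0.1, -0.2, -2.0]
opening: 0.0198
gripper_force: 30.0
```

```bash
python3 -c "
from h import *
look('t3',(40,45,50,55),(240,120,400,300))"
```

```text
t 34.25 p [ 0.5772 -0.035   0.2492] rpy [-179.8789    0.1152 -107.4816] F [-0.0547 -0.1561 -2.0459] op 0.0198 gf 30.0
orange [302.5889 233.0111] [293 229  18  10  90] line [  0.9274   0.374  302.5889 233.0111]
40 mid [304.3701 229.7237] dir [0.9361 0.3517] tip [325.9476 237.8316]
45 mid [302.7439 231.3624] dir [0.9022 0.4314] tip [322.7542 240.9303]
50 mid [300.9685 232.9162] dir [0.8586 0.5127] tip [319.2976 243.8609]
55 mid [299.0564 234.3757] dir [0.8041 0.5946] tip [315.6008 246.6088]
along -219.96616409410325 lat 0.5353433357199441 axis z 281.1654577956442
```

Emit:
apply_moves(
  targets=[
    {"travel": [-20,0,0],"roll": 0,"jaw": 10},
    {"travel": [-40,0,0],"roll": 0,"jaw": 10},
    {"travel": [-45,0,0],"roll": 0,"jaw": 10},
    {"travel": [-40,0,0],"roll": 0,"jaw": 10},
    {"travel": [-18,0,0],"roll": 0,"jaw": 10},
    {"travel": [0,0,0],"roll": 0,"jaw": 10},
  ],
)

```text
clock: 34.9
tool_pos: [0.6251, 0.1223, 0.2438]
orientation: [179.8, -0.2, -107.3]
force: [-1.3, -0.6, -1.7]
opening: 0.0198
gripper_force: 30.0
```

```bash
python3 -c "
from h import *
to([.6263,.1221,.1183],-107.44)
look('s1',(40,45,50),(300,120,420,300))"
```

```text
t 34.9 p [0.6251 0.1223 0.2438] rpy [ 179.7645   -0.167  -107.3411] F [-1.3147 -0.6071 -1.7124] op 0.0198 gf 30.0
travel mm [ -0.571   -1.7208 125.5177] roll 0.09893437621161638
t 34.9 p [0.6251 0.1223 0.2438] rpy [ 179.7645   -0.167  -107.3411] F [-1.3147 -0.6071 -1.7124] op 0.0198 gf 30.0
orange [358.7397 222.6027] [350 219  16   9  73] line [  0.8999   0.436  358.7397 222.6027]
40 mid [360.7759 219.1226] dir [0.9156 0.402 ] tip [379.6981 227.4342]
45 mid [359.0531 220.7456] dir [0.8708 0.4916] tip [376.3337 230.5048]
50 mid [357.2025 222.2827] dir [0.8133 0.5819] tip [372.7452 233.4062]
along -55.57237454732984 lat 1.9444107085709468 axis z 275.82481044933365
```

Emit:
apply_moves(
  targets=[
    {"travel": [0,-1,20],"roll": 0,"jaw": 10},
    {"travel": [0,0,40],"roll": 0,"jaw": 10},
    {"travel": [0,0,30],"roll": 0,"jaw": 10},
    {"travel": [0,0,12],"roll": 0,"jaw": 10},
    {"travel": [0,0,6],"roll": 0,"jaw": 10},
    {"travel": [0,0,4],"roll": 0,"jaw": 10},
    {"travel": [0,0,0],"roll": 0,"jaw": 10},
    {"travel": [0,0,0],"roll": 0,"jaw": 10},
  ],
)

```text
clock: 35.75
tool_pos: [0.6275, 0.1201, 0.1364]
orientation: [-179.9, 0.1, -107.5]
force: [0.1, -0.7, -1.2]
opening: 0.0201
gripper_force: 30.0
```

```bash
python3 -c "
from h import *
to([.6263,.1221,.1183],-107.44);favg(2)
look('s2',(40,45,50),(300,150,420,300))"
```

```text
t 35.75 p [0.6275 0.1201 0.1364] rpy [-179.9126    0.0688 -107.4624] F [ 0.1246 -0.6669 -1.1726] op 0.0201 gf 30.0
travel mm [-1.4927  1.7554 18.0645] roll -0.022352697843416536
F [ 0.4729 -0.4254 -1.0419]
t 35.85 p [0.6274 0.1202 0.1362] rpy [-179.9229    0.0693 -107.4645] F [ 0.2693  0.1253 -1.4767] op 0.02 gf 30.0
orange [359.25   249.4423] [355 246   9   8  52] line [  0.9659   0.2588 359.25   249.4423]
40 mid [358.5771 245.0318] dir [0.9329 0.3601] tip [376.4943 251.9487]
45 mid [356.959  246.5011] dir [0.8933 0.4494] tip [373.3313 254.7376]
50 mid [355.2195 247.8977] dir [0.8409 0.5412] tip [369.954  257.3825]
along -56.8733602862005 lat -0.8353910485555095 axis z 168.20866769771237
```

Emit:
apply_moves(
  targets=[
    {"travel": [-1,1,6],"roll": 0,"jaw": 10},
    {"travel": [0,0,5],"roll": 0,"jaw": 10},
    {"travel": [0,0,3],"roll": 0,"jaw": 10},
    {"travel": [0,0,0],"roll": 0,"jaw": 10},
  ],
)

```text
clock: 36.3
tool_pos: [0.628, 0.1226, 0.1224]
orientation: [-179.8, 0.2, -107.4]
force: [0.3, 3.7, 6.2]
opening: 0.0199
gripper_force: 30.0
```

Emit:
apply_moves(
  targets=[
    {"travel": [0,0,2],"roll": 0,"jaw": 10},
    {"travel": [0,0,0],"roll": 0,"jaw": 10},
  ],
)

```text
clock: 36.5
tool_pos: [0.6288, 0.123, 0.1215]
orientation: [-179.7, 0.2, -107.4]
force: [0.2, 3.9, 10.9]
opening: 0.0199
gripper_force: 30.0
```

Emit:
apply_moves(
  targets=[
    {"travel": [0,0,-1],"roll": 0,"jaw": 22},
    {"travel": [0,0,0],"roll": 0,"jaw": 26},
    {"travel": [0,0,0],"roll": 0,"jaw": 34},
    {"travel": [0,0,0],"roll": 0,"jaw": 44},
    {"travel": [0,0,0],"roll": 0,"jaw": 50},
    {"travel": [0,0,0],"roll": 0,"jaw": 50},
  ],
)

```text
clock: 37.1
tool_pos: [0.626, 0.1211, 0.1198]
orientation: [180.0, -0.0, -107.5]
force: [0.1, 0.2, 0.3]
opening: 0.0486
gripper_force: 0.0
```

Emit:
apply_moves(
  targets=[
    {"travel": [0,0,-10],"roll": 0,"jaw": 50},
    {"travel": [0,0,-30],"roll": 0,"jaw": 50},
    {"travel": [0,0,-45],"roll": 0,"jaw": 50},
    {"travel": [20,0,-45],"roll": 0,"jaw": 50},
    {"travel": [45,0,0],"roll": 0,"jaw": 50},
    {"travel": [45,0,0],"roll": 0,"jaw": 50},
    {"travel": [45,0,0],"roll": 0,"jaw": 50},
    {"travel": [45,0,0],"roll": 0,"jaw": 50},
    {"travel": [0,0,0],"roll": 0,"jaw": 50},
  ],
)

```text
clock: 38.0
tool_pos: [0.5644, -0.0735, 0.2516]
orientation: [-179.9, 0.0, -107.7]
force: [1.4, 0.5, 0.3]
opening: 0.0504
gripper_force: 0.0
```

```bash
python3 - <<'E'
from h import *
st(); s,c,v=tilt(); t=ctrl.snapshot("top"); cv2.imwrite("pics/f.png",s[:,:,::-1]);cv2.imwrite("pics/ft.png",t[:,:,::-1])
m=mask(s,(3,90,80),(22,255,255),(290,160,400,290)); p=np.argwhere(m)[:,::-1]; print(p.min(0),p.max(0),len(p))
n4=cv2.imread("pics/n4.png")[:,:,::-1].copy(); d=np.abs(s.astype(int)-n4).sum(2)[222:285,320:395]; print("diff vs n4: >90 px",(d>90).sum(), (np.argwhere(d>90)[:,::-1]+[320,222]).tolist()[:30])
s0=cv2.imread("pics/scene0.png")[:,:,::-1]; d=np.abs(s.astype(int)-s0).sum(2)[265:345,160:270]; q=np.argwhere(d>120)[:,::-1]+[160,265]; print("board diff",len(q),q.min(0) if len(q) else "",q.max(0) if len(q) else "")
c,b,mm=cen(mask(t,(5,100,60),(22,255,255),(240,170,330,240))); r=cv2.minAreaRect(np.argwhere(mm)[:,::-1].astype(np.float32)); print("top",c,b,r,"exp",proj("top",[ST+np.array([-.7071*.2997,-.7071*.954,.7071])*k+[.002,.006,.007] for k in(.049,.159)]))
E
```

```text
t 38.0 p [ 0.5644 -0.0735  0.2516] rpy [-179.9367    0.0055 -107.6761] F [1.3842 0.534  0.3032] op 0.0504 gf 0.0
orange [354.8099 248.0845] [343 240  25  16 142] line [  0.8872   0.4614 354.8098 248.0845]
[334 236] [367 255] 158
diff vs n4: >90 px 845 [[360, 222], [361, 222], [362, 222], [363, 222], [364, 222], [365, 222], [366, 222], [367, 222], [368, 222], [369, 222], [370, 222], [342, 223], [362, 223], [363, 223], [364, 223], [365, 223], [366, 223], [367, 223], [368, 223], [369, 223], [364, 224], [365, 224], [366, 224], [367, 224], [368, 224], [369, 224], [364, 225], [365, 225], [366, 225], [367, 225]]
board diff 316 [160 265] [215 309]
top [322.3191 171.5957] [312 170  18   6  47] ((320.9339599609375, 170.98114013671875), (17.71950912475586, 3.2966530323028564), 15.945395469665527) exp [[263.2143 202.6044]
 [287.8762 206.4529]]
```

The probe is seated exactly as after the first placing: centroid, slope and end points agree within a pixel. The gripper is clear of everything, so I'm handing in.

```bash
python3 -c "
from plant import ctrl
print(ctrl.close_job())"
```

```text
the job is handed in; nothing more can be done
None
```

The job is handed in at about 38 s: the probe went into the stand, was re-gripped upright, pressed red, yellow and blue in that order (about 5 N each, an estimated 4 mm in, at least half a second), and is back in the stand, released, with the gripper clear.

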